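# Edge a planed bridge blank out of the planing board and set it in the routing cradle

### The job

The planed bridge blank lies too low between the battens of the planing board to be gripped: touch down slowly on its face with closed fingertips, press with some 16 N (never 25 N) and slide it along the channel, out of its sprung side shoe, until its end sticks out past the board's open end far enough to pinch, without letting it tip off. Then pinch that end, carry the blank to the routing cradle and leave it lying there flat and fully home, snug along the fence and tight up to the end stop, easing it home as gently. Do not drop it on the bench, and leave the other things where they are.

Things in the scene. Friction and masses are not known exactly. Their poses are not given: they have to be found in the camera images.
- blank_center (a point): centre (half-way up) of the loose bridge blank: a plain dark-brown flat wooden bar, 150 (its y) x 30 (x) x 10 mm (z), 36 to 63 g, lying in the channel of the planing board, 2 mm proud of the battens. Fingertips pressing on its face slip along it when they press with less than about 12 N; 14 to 20 N drags it along
- blank_front (a point): middle of the blank's end (half-way up) that faces the open end of the planing board: 75 mm from blank_center along the blank's +y. At the start it lies 10 to 30 mm inside the open end
- planing_board: planing board, pale plywood, fixed, packed up 0 to 8 mm: its origin is that high. Base x -100 to 100, y -57.5 to 40.5 mm; the channel's floor is at z = 18, 33 mm wide (y -16.5 to 16.5), between battens whose tops are at z = 26. An end stop as high as they are closes it at +x (face at x = 82 mm); at -x, towards the robot, it is open and the base ends square. The blank lies on the floor
- board_mouth (a point): middle of the channel's floor at the planing board's open end, (-100, 0, 18) mm in the board's frame; beyond it (board -x) there is only the bench, 18 to 26 mm lower
- side_shoe (a joint): sprung side shoe, a dark-wood block set into the batten on the board's -y side near the stop (x 20 to 70 mm); two springs press it with about 4 N against the blank's side, which holds the blank until its rear end has slid past the shoe (about 30 mm overhang). The value is how far it stands into the channel, 0 to 0.004 m; nothing to operate
- routing_cradle: routing cradle, pale plywood, fixed, packed up 0 to 8 mm: its origin is that high. Base x -90 to 110, y -50 to 50 mm, top at z = 18. On it, 12 mm high: a fence along x from -50 to 20 mm, its face at y = 12 looking to -y, and an end stop, its face at x = 20 looking to -x. Behind the stop an open toggle clamp, top at z = 85, stays as it is. Front (-x) and -y side are open
- cradle_corner (a point): the corner on the cradle's base where the faces of fence and stop meet: (20, 12, 18) mm in the cradle's frame
- cradle_seat (a point): where the blank's centre is when home in the cradle: flat on the base, its length along the cradle's x (either way round), touching fence and stop; (-55, -3, 23) mm in the cradle's frame. 40 mm of the blank then stick out over the base's front edge
- block_plane: bystander: block plane 48 x 155 x 46 mm, origin at the middle of its underside
- bench_pencil: bystander: flat red pencil 12 x 160 x 8 mm lying between or beside the two fixtures, origin at the middle of its underside
- vernier: bystander: steel caliper 58 x 200 x 12 mm, origin at the middle of its underside
- try_square: bystander: try square 205 x 125 x 20 mm, origin at the middle of its underside
- sanding_block: bystander: cork sanding block 62 x 106 x 29 mm, origin at the middle of its underside
- spring_clamp: bystander: black plastic spring clamp 51 x 108 x 23 mm, origin at the middle of its underside

How it is judged:
On the way, in this order (a step that is already met when the one before it is completed fails the run):
1. the blank lies level on the planing board with its front end at least 15 mm out past the open end (x of blank_front in the frame of planing_board below -0.115 m and x of blank_center in the frame of planing_board above -0.1 m and z of blank_center in the frame of planing_board below 0.027 m and angle between bridge_blank's own z axis and vertical below 0.06 rad and contact force between bridge_blank and planing_board_c0 above 0.05 N), for 0.2 s.
2. the blank is held by the fingers, lifted clear of the planing board (z of blank_center in the frame of planing_board above 0.035 m and contact force between bridge_blank and the fingers above 1 N and contact force between bridge_blank and planing_board below 0.01 N), for 0.2 s.
At the end, for the whole second after the job is handed in: the blank lies at rest, flat in the routing cradle, its centre within 2 mm of home both along and across (gap to the stop and to the fence at most 2 mm), parallel to the fence within 0.025 rad, released (x of blank_center in the frame of routing_cradle between -0.057 and -0.0535 m and y of blank_center in the frame of routing_cradle between -0.005 and -0.0015 m and z of blank_center in the frame of routing_cradle between 0.0215 and 0.0245 m and angle between the y axis of bridge_blank and the x axis of routing_cradle, either way round below 0.025 rad and angle between bridge_blank's own z axis and vertical below 0.03 rad and linear speed of bridge_blank below 0.01 m/s); the robot touches nothing.
It fails at once if the blank or the fingers press on the planing board with more than 28 N (contact force between bridge_blank and planing_board_c0 above 28 N or contact force between the fingers and planing_board above 28 N).
It fails at once if the blank or the fingers press on the routing cradle with more than 28 N (contact force between any of bridge_blank, the fingers and routing_cradle above 28 N).
It fails at once if the blank falls off to the bench (height (world z) of blank_center below 0.014 m).
It fails at once if a bystander is shifted by more than 25 mm (distance of any of block_plane, bench_pencil, vernier, try_square, sanding_block, spring_clamp from where it was at the start of the episode above 0.025 m).
It also fails if it takes over 72 s, if anything falls off the work surface, if the arm or the gripper's body presses on something with over 40 N, if the wrist force passes 120 N, or if a joint passes its speed limit or range.

### The arm

A 6-joint arm with a two-finger parallel gripper is mounted at the origin on a cart in front of the work surface, level with it; the furniture and walls round the work are solid. World frame = base frame: x ahead of the robot, y to its left, z up, the work surface at z = 0. Lengths are in m, angles in rad, forces in N, time in s.
With the tool pointing down it reaches from about 0.4 to 0.925 m from the base axis. Payload 12.5 kg.
Tool frame: the origin (TCP) lies on the centre line of the jaws, within the pads' length; the fingertips stand 19 mm ahead of it and the grasp point (between the pads) is the TCP (manip.finger_overhang is the distance from the TCP to the fingertips, in m); z points along the fingers, y is the line along which they close (so a half turn about z gives the same grasp; the last joint's range is limited). The gripper opens to 95 mm and grips with 3 to 60 N. Pads are 20 mm wide; open, the fingers measure 119 mm over their backs; the gripper's body (75 mm by 180 mm) begins 59 mm behind the grasp point.
Start: joints at [1.175, 0.491, 1.559, -0, 1.092, -0.106], TCP at [0.179, 0.599, 0.212] pointing down, gripper open.
Joint ranges: [-3.1, 3.1], [-0.84, 2.19], [0.05, 2.79], [-1.13, 4.28], [0.06, 2.93], [-2.69, 2.69]. Speed limits (rad/s): [2.22, 2.22, 2.79, 3.14, 3.14, 3.14].

### API

Orientations are given as a 3x3 rotation matrix whose columns are the frame's x, y, z axes.
In Python, from plant import state, viewer, manip gives the robot as it stands.
- The arm moves only by the tool step_arm, never from a script. Its argument "deltas" is a list that holds one entry, the list of rows, each a list of 4 numbers: the shift along the world's x, y, z in m, then the turn about the world's z in degrees. A call has 1 to 12 rows; each row is the pose to reach, as a shift and turn from the pose commanded when the call began; what a row does not reach only later rows make up. A row lasts 1/10 s, in which the tool goes at most 50 mm and 8.59 degrees, less where a joint would pass 70% of its speed; a pose out of reach is approached as far as the arm can. A call with a gripper value outside its range is refused whole. "jaw" is the finger opening in m, from 0 to 0.0951, set as the call begins (left out, the last holds). The fingers move at their own pace and stop on an object; "force" is the grip in N (left out, the last holds). Time passes only in rows, so rows that repeat a pose let the fingers close. It gives the time, the measured TCP pose, the force, the opening and the grip force at its end, in the units of the state.
- state(): the state, without advancing time (a new reading comes with each control period).
- viewer.grab_frame(name): name is "scene" or "top" or "wrist"; returns the picture (400x640x3 uint8, red, green, blue); there is no depth.
- viewer.camera_model(name): a dict with "fx", "fy", "cx", "cy" (pixels), "R" (3x3) and "t" (3): a world point X has camera coordinates R X + t. Camera axes: x right, y down, z forward; pixel columns grow to the right and rows downward; lengths in m; the calibration is good to about 2 mm. A picture is of the moment at which its call begins: read the wrist's pose just before it. camera_model takes no time and is no camera call; for the wrist camera it gives the pose at the moment of the call.
- manip.close_job(): hands the job in; it is judged then, once.
The state is a dict: "time": time; "qpos": joint angles; "joint_vel": joint speeds; "effort": joint torques, N m; "ee_pos": TCP position; "orientation": TCP orientation; "contact_force": force on the tool from outside, world axes, zero at the start; "moment": the same for the moment, N m; "gripper_width": finger opening in m; "grip_force": force on a finger pad.
Only numpy, scipy, OpenCV 4.12 (cv2) and the standard library are available. Lean on these libraries where they do the work, as an engineer would, in place of code of your own. Each camera call takes 0.05 s, during which the arm holds its last target. There are 200 camera calls.

## Working session

There is one attempt and no reset: what is moved stays moved. The work goes in short steps, Python scripts to look and compute and a tool call to move; the robot and the scene stay as the last step left them, time stands still between calls to the robot, and variables do not carry over. Pictures are saved under pics/ and viewed, at most 10 in all, crops included, and the job is handed in when it is done.

Besides the shell and the picture viewer there is one more tool, called as name(argument=value, ...), one argument or row to a line, values as JSON. step_arm: Moves the arm, as the interface text tells. Its arguments: {"type":"object","properties":{"deltas":{"type":"array"},"jaw":{"type":"number"},"force":{"type":"number"}},"required":["deltas"]}

```bash
mkdir -p pics; ls; cat > h.py <<'E'
from plant import state, viewer, manip
import numpy as np, cv2
def grab(name,fn):
    m=viewer.camera_model(name); im=viewer.grab_frame(name)
    cv2.imwrite('pics/'+fn,cv2.cvtColor(im,cv2.COLOR_RGB2BGR)); np.savez('pics/'+fn+'.npz',**m); return im,m
def ray(m,u,v,z):
    R=np.array(m['R']);t=np.array(m['t']).ravel();c=-R.T@t
    d=R.T@np.array([(u-m['cx'])/m['fx'],(v-m['cy'])/m['fy'],1.]);return c+d*(z-c[2])/d[2]
def proj(m,X):
    p=np.array(m['R'])@np.array(X)+np.array(m['t']).ravel();return np.array([m['fx']*p[0]/p[2]+m['cx'],m['fy']*p[1]/p[2]+m['cy']])
E
python3 - <<'E'
from h import *
for n in('top','scene'):
    im,m=grab(n,n+'1.png'); print(n,m)
s=state();print(s)
E
```

```text
pics
top {'fx': 430.4664129057463, 'fy': 430.4664129057463, 'cx': 317.7898977408213, 'cy': 197.21185152276763, 'R': array([[-0.0220418 , -0.99972893, -0.00749791],
       [-0.99484723,  0.02267529, -0.09881712],
       [ 0.09896035,  0.00528116, -0.99507736]]), 't': array([-0.02756813,  0.48733329,  1.09459437])}
scene {'fx': 451.54639836929675, 'fy': 451.54639836929675, 'cx': 315.601606954913, 'cy': 194.91246810639748, 'R': array([[ 0.80240304, -0.59677507, -0.00298049],
       [-0.34026567, -0.45339507, -0.82380349],
       [ 0.49027404,  0.66203658, -0.56686765]]), 't': array([-0.41034806,  0.18110269,  1.0713756 ])}
{'time': 0.1, 'qpos': array([ 1.17539932e+00,  4.91461257e-01,  1.55937891e+00, -2.78903514e-05,
        1.09167882e+00, -1.05611540e-01]), 'joint_vel': array([ 0.00084328, -0.00259151, -0.0003527 , -0.00073633, -0.0001404 ,
        0.00039316]), 'effort': array([ 2.25418211e-03, -6.13623691e+01, -2.58606899e+01,  6.93333428e-02,
        4.69806301e-02, -6.83991470e-05]), 'ee_pos': array([0.17850268, 0.59874997, 0.21134711]), 'orientation': array([[-9.58308865e-01,  2.85734156e-01, -3.33959739e-04],
       [ 2.85734342e-01,  9.58308478e-01, -8.64393993e-04],
       [ 7.30495613e-05, -9.23780192e-04, -9.99999571e-01]]), 'contact_force': array([-0.01016967, -0.2801936 ,  0.26533999]), 'moment': array([ 0.01011496, -0.04802823, -0.01143546]), 'grip_force': 0.0, 'gripper_width': 0.09505072099382252}
```

View pics/top1.png

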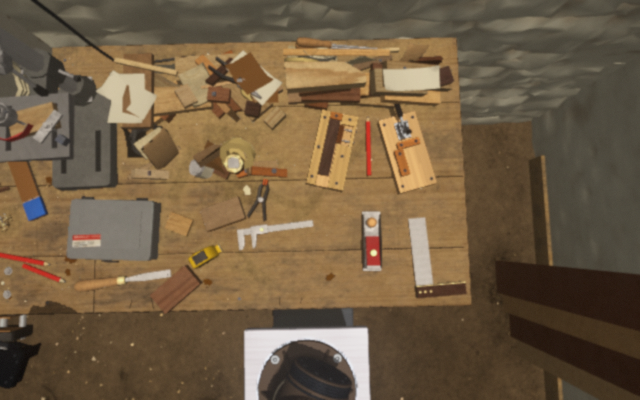

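View pics/scene1.png

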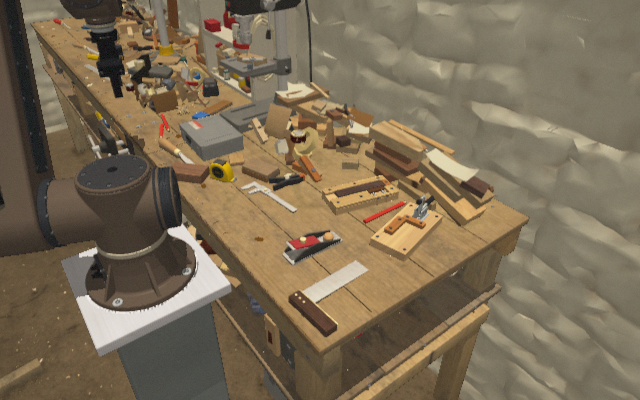

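The top view shows the planing board around (332,150), the cradle around (408,150) and the pencil between them at (368,147). I'll enlarge that part.

```bash
python3 - <<'E'
from h import *
im=cv2.imread('pics/top1.png')[95:205,290:450]
cv2.imwrite('pics/c1.png',cv2.resize(im,None,fx=5,fy=5,interpolation=cv2.INTER_CUBIC))
m=np.load('pics/top1.png.npz')
for u,v in [(332,150),(408,152),(372,240),(265,230)]: print(ray(m,u,v,.025))
E
```

```text
[ 0.61012524 -0.07851695  0.025     ]
[ 0.60010142 -0.27737016  0.025     ]
[ 0.37290464 -0.17526646  0.025     ]
[0.40463507 0.09951151 0.025     ]
```

View pics/c1.png

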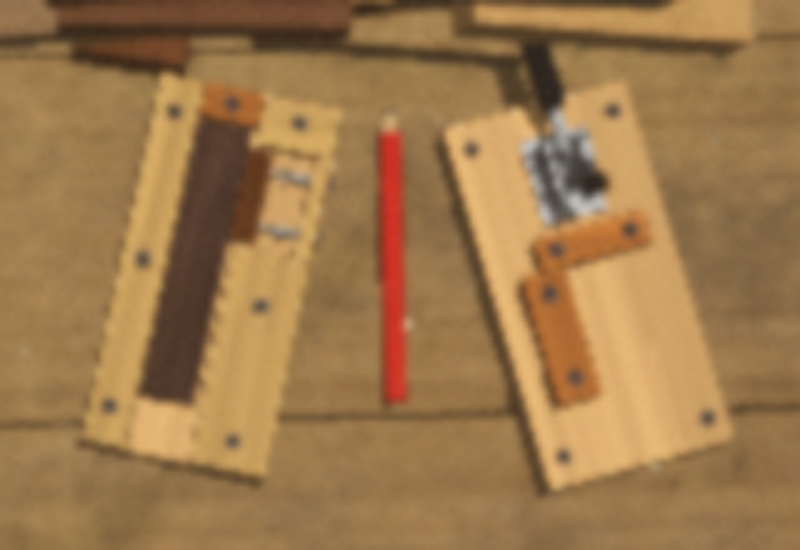

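Enlarged (full px = 290+x/5, 95+y/5), the board's corners are at (82,440), (265,480), (342,112), (163,75). The cradle's corners are at (547,490), (732,438), (625,82), (445,130). The blank's front end is at about (168,400), and the mouth is at the bottom.

```bash
cat >> h.py <<'E'
from scipy.optimize import least_squares
def fit(m,P,uv,x0,fixh=None):
    def X(p):
        h=p[3] if fixh is None else fixh
        c,s=np.cos(p[2]),np.sin(p[2]); return [np.array([p[0]+c*a-s*b,p[1]+s*a+c*b,z+h]) for a,b,z in P]
    f=lambda p: np.concatenate([proj(m,x)-q for x,q in zip(X(p),uv)])
    x0=list(x0)+([0.004] if fixh is None else [])
    r=least_squares(f,x0,x_scale=[.1,.1,.1]+([.1] if fixh is None else []));return r.x,np.round(r.fun.reshape(-1,2),2)
E
python3 - <<'E'
from h import *
m=np.load('pics/top1.png.npz')
t=lambda L:[np.array([290+(a+.5)/5-.5,95+(b+.5)/5-.5]) for a,b in L]
B=[(-.1,.0405,.026),(-.1,-.0575,.026),(.1,-.0575,.026),(.1,.0405,.026)]
C=[(-.09,.05,.018),(-.09,-.05,.018),(.11,-.05,.018),(.11,.05,.018)]
for P,q,x0 in((B,t([(82,440),(265,480),(342,112),(163,75)]),[.61,-.08,-.2]),(C,t([(547,490),(732,438),(625,82),(445,130)]),[.6,-.27,.3])):
    for h in (None,.004): print(fit(m,P,q,x0,h))
E
```

```text
(array([ 0.61357799, -0.07099262, -0.23474106, -0.00349736]), array([[-0.07,  0.02],
       [ 0.07, -0.14],
       [ 0.19,  0.13],
       [-0.18, -0.  ]]))
(array([ 0.61201661, -0.07076043, -0.23472027]), array([[-0.25,  0.23],
       [ 0.14,  0.13],
       [ 0.36, -0.1 ],
       [-0.25, -0.28]]))
(array([ 0.59504692, -0.27990228,  0.23994729, -0.00631495]), array([[ 0.29, -0.24],
       [-0.13,  0.35],
       [-0.08, -0.02],
       [-0.08, -0.09]]))
(array([ 0.59298241, -0.27775959,  0.23980841]), array([[ 0.21,  0.13],
       [ 0.13,  0.63],
       [-0.01, -0.4 ],
       [-0.34, -0.39]]))
```

step_arm(
  deltas=[
    [[0.03, -0.03, 0.01, 0], [0.06, -0.06, 0.02, 0], [0.09, -0.09, 0.03, 0], [0.12, -0.12, 0.04, 0], [0.15, -0.15, 0.05, 0], [0.18, -0.18, 0.06, 0], [0.21, -0.21, 0.06, 0], [0.24, -0.24, 0.06, 1], [0.26, -0.28, 0.06, 2], [0.28, -0.32, 0.06, 3], [0.3, -0.36, 0.06, 3.15], [0.31, -0.4, 0.06, 3.15]],
  ],
  jaw=0,
)

```text
time: 1.3
ee_pos: [0.4896, 0.1971, 0.2715]
orientation: [[-0.973, 0.233, -0.0], [0.233, 0.973, -0.0], [0.0, -0.0, -1.0]]
contact_force: [0.2, -0.2, -0.9]
gripper_width: 0.0045
grip_force: 0.0
```

step_arm(
  deltas=[
    [[0.01, -0.04, 0, 0], [0.02, -0.08, 0, 0], [0.03, -0.12, 0, 0], [0.04, -0.16, 0, 0], [0.05, -0.2, 0, 0], [0.05, -0.24, 0, 0], [0.05, -0.26, 0, 0], [0.05, -0.28, 0, 0], [0.05, -0.28, 0, 0], [0.05, -0.28, 0, 0], [0.05, -0.28, 0, 0]],
  ],
)

```text
time: 2.4
ee_pos: [0.5385, -0.0802, 0.2718]
orientation: [[-0.973, 0.232, -0.0], [0.232, 0.973, 0.0], [0.0, 0.0, -1.0]]
contact_force: [-0.9, -0.0, 0.0]
gripper_width: 0.0007
grip_force: 0.0
```

```bash
python3 - <<'E'
from h import *
im,m=grab('wrist','w1.png'); print(m); s=state();print(s['ee_pos'],s['orientation'],s['contact_force'],s['gripper_width'])
E
```

```text
{'fx': 340.5701310921472, 'fy': 340.5701310921472, 'cx': 320.269809737072, 'cy': 200.1797645008057, 'R': array([[ 2.31136499e-01,  9.72921332e-01,  3.52704869e-05],
       [ 9.35176066e-01, -2.22179372e-01,  2.75829752e-01],
       [ 2.68368486e-01, -6.37213390e-02, -9.61206506e-01]]), 't': array([-0.04591455, -0.57030363,  0.29974916])}
[ 0.53854662 -0.08013166  0.27185351] [[-9.72781477e-01  2.31724389e-01 -7.98701907e-05]
 [ 2.31724364e-01  9.72781456e-01  2.40761291e-04]
 [ 1.33486503e-04  2.15700255e-04 -9.99999968e-01]] [0.52777706 1.12271588 0.04386249] 0.0003593772089872646
```

View pics/w1.png

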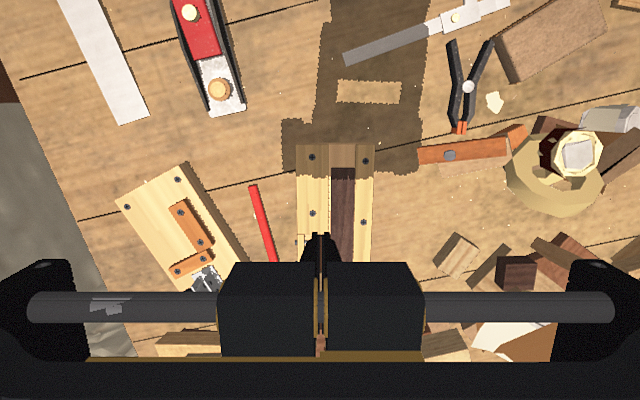

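The wrist view shows the board's open end at about v=143 (u 296–372), the blank's front end at about (343,168), and the cradle at the left. The fingers hide the board's far part. I'll enlarge the near part.

```bash
python3 - <<'E'
from h import *
im=cv2.imread('pics/w1.png')
cv2.imwrite('pics/c2.png',np.hstack([cv2.resize(im[130:245,285:385],None,fx=5,fy=5,interpolation=cv2.INTER_CUBIC)[:570],cv2.resize(im[150:245,112:212],(300,285),interpolation=cv2.INTER_CUBIC).repeat(2,0)[:570]]))
E
```

```text
(no output)
```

View pics/c2.png

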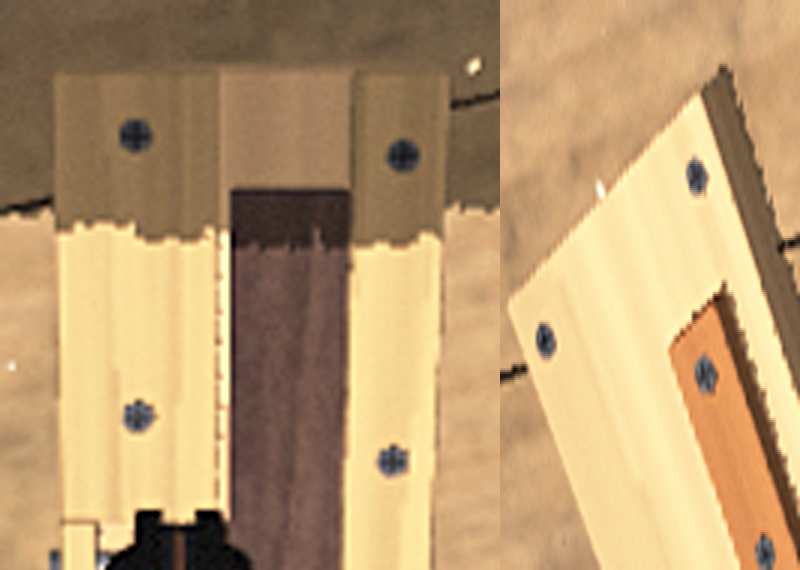

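```bash
python3 - <<'E'
from h import *
m=np.load('pics/w1.png.npz')
for h in(0,.004,.008):
  for n,x,y,z in(('mL',53,74,.026),('mR',448,71,.026),('sR',432,560,.026),('sL',62,520,.026),('bL',232,190,.028),('bR',350,190,.028)):
    print(n,np.round(ray(m,285+(x+.5)/5-.5,130+(y+.5)/5-.5,z+h),4),end=' ')
  print()
  for x,y in((703,93),(508,305)): print('cr',np.round(ray(m,112+(x-500)/3,150+y/6,.018+h),4),end=' ')
  print()
# predicted from top fit
for (ox,oy,a),L in(((.612,-.0708,-.2347),[(-.1,-.0575),(-.1,.0405),(-.1,0)]),((.593,-.2778,.2398),[(-.09,.05),(-.09,-.05),(-.055,-.003)])):
  for p,q in L: print(np.round([ox+np.cos(a)*p-np.sin(a)*q,oy+np.sin(a)*p+np.cos(a)*q],4))
E
```

```text
mL [ 0.5044 -0.1042  0.026 ] mR [ 0.5261 -0.01    0.026 ] sR [ 0.6518 -0.0384  0.026 ] sL [ 0.6181 -0.1312  0.026 ] bL [ 0.5422 -0.0679  0.028 ] bR [ 0.549  -0.0394  0.028 ] 
cr [ 0.4971 -0.2542  0.018 ] cr [ 0.5216 -0.3528  0.018 ] 
mL [ 0.504  -0.1038  0.03  ] mR [ 0.5255 -0.0105  0.03  ] sR [ 0.65   -0.0387  0.03  ] sL [ 0.6166 -0.1305  0.03  ] bL [ 0.5414 -0.0679  0.032 ] bR [ 0.5482 -0.0397  0.032 ] 
cr [ 0.4968 -0.2524  0.022 ] cr [ 0.5211 -0.3501  0.022 ] 
mL [ 0.5036 -0.1034  0.034 ] mR [ 0.5249 -0.011   0.034 ] sR [ 0.6482 -0.0389  0.034 ] sL [ 0.6152 -0.1299  0.034 ] bL [ 0.5407 -0.0678  0.036 ] bR [ 0.5473 -0.0399  0.036 ] 
cr [ 0.4965 -0.2507  0.026 ] cr [ 0.5205 -0.3474  0.026 ] 
[ 0.5014 -0.1035]
[ 0.5242 -0.0082]
[ 0.5147 -0.0475]
[ 0.4937 -0.2506]
[ 0.5175 -0.3477]
[ 0.5403 -0.2938]
```

step_arm(
  deltas=[
    [[0.03, 0.004, -0.02, 0.15], [0.06, 0.006, -0.05, 0.15], [0.08, 0.007, -0.09, 0.15], [0.08, 0.007, -0.13, 0.15], [0.08, 0.007, -0.16, 0.15], [0.08, 0.007, -0.185, 0.15], [0.08, 0.007, -0.2, 0.15], [0.08, 0.007, -0.205, 0.15], [0.08, 0.007, -0.205, 0.15], [0.08, 0.007, -0.205, 0.15]],
  ],
)

```text
time: 3.45
ee_pos: [0.6192, -0.074, 0.0681]
orientation: [[-0.973, 0.23, 0.002], [0.23, 0.973, -0.0], [-0.002, 0.0, -1.0]]
contact_force: [1.1, 0.0, -0.2]
gripper_width: 0.0004
grip_force: 0.0
```

step_arm(
  deltas=[
    [[0, 0, -0.002, 0], [0, 0, -0.004, 0], [0, 0, -0.006, 0], [0, 0, -0.008, 0], [0, 0, -0.009, 0], [0, 0, -0.0095, 0], [0, 0, -0.0095, 0]],
  ],
)

```text
time: 4.15
ee_pos: [0.6185, -0.074, 0.0572]
orientation: [[-0.973, 0.23, -0.0], [0.23, 0.973, 0.0], [0.0, 0.0, -1.0]]
contact_force: [-0.5, -0.3, 0.3]
gripper_width: 0.0004
grip_force: 0.0
```

step_arm(
  deltas=[
    [[0, 0, -0.0005, 0], [0, 0, -0.001, 0], [0, 0, -0.0015, 0], [0, 0, -0.002, 0], [0, 0, -0.0025, 0], [0, 0, -0.0025, 0]],
  ],
)

```text
time: 4.75
ee_pos: [0.6186, -0.074, 0.0548]
orientation: [[-0.973, 0.23, -0.0], [0.23, 0.973, 0.0], [0.0, 0.0, -1.0]]
contact_force: [0.1, -0.8, -1.1]
gripper_width: 0.0005
grip_force: 0.0
```

step_arm(
  deltas=[
    [[0, 0, -0.0004, 0], [0, 0, -0.0008, 0], [0, 0, -0.0012, 0], [0, 0, -0.0016, 0], [0, 0, -0.0016, 0]],
  ],
)

```text
time: 5.25
ee_pos: [0.6186, -0.074, 0.0532]
orientation: [[-0.973, 0.23, -0.0], [0.23, 0.973, 0.0], [0.0, 0.0, -1.0]]
contact_force: [-0.2, -0.4, -0.3]
gripper_width: 0.0001
grip_force: 0.0
```

step_arm(
  deltas=[
    [[0, 0, -0.0004, 0], [0, 0, -0.0008, 0], [0, 0, -0.0012, 0], [0, 0, -0.0016, 0], [0, 0, -0.0016, 0]],
  ],
)

```text
time: 5.75
ee_pos: [0.6185, -0.074, 0.0516]
orientation: [[-0.973, 0.23, -0.0], [0.23, 0.973, 0.0], [0.0, 0.0, -1.0]]
contact_force: [0.1, -0.5, 0.5]
gripper_width: 0.0004
grip_force: 0.0
```

step_arm(
  deltas=[
    [[0, 0, -0.0004, 0], [0, 0, -0.0008, 0], [0, 0, -0.0008, 0]],
  ],
)

```text
time: 6.05
ee_pos: [0.6185, -0.074, 0.0508]
orientation: [[-0.973, 0.23, -0.0], [0.23, 0.973, 0.0], [0.0, 0.0, -1.0]]
contact_force: [-0.0, -0.4, -0.1]
gripper_width: 0.0005
grip_force: 0.0
```

step_arm(
  deltas=[
    [[0, 0, -0.0004, 0], [0, 0, -0.0008, 0], [0, 0, -0.0008, 0]],
  ],
)

```text
time: 6.35
ee_pos: [0.6185, -0.074, 0.05]
orientation: [[-0.973, 0.23, -0.0], [0.23, 0.973, 0.0], [0.0, 0.0, -1.0]]
contact_force: [-0.1, -0.2, -0.1]
gripper_width: 0.0003
grip_force: 0.0
```

step_arm(
  deltas=[
    [[0, 0, -0.0004, 0], [0, 0, -0.0008, 0], [0, 0, -0.0008, 0]],
  ],
)

```text
time: 6.65
ee_pos: [0.6186, -0.074, 0.0492]
orientation: [[-0.973, 0.23, -0.0], [0.23, 0.973, 0.0], [0.0, 0.0, -1.0]]
contact_force: [0.0, -0.7, -0.4]
gripper_width: 0.0003
grip_force: 0.0
```

step_arm(
  deltas=[
    [[0, 0, -0.0004, 0], [0, 0, -0.0006, 0], [0, 0, -0.0006, 0]],
  ],
)

```text
time: 6.95
ee_pos: [0.6185, -0.074, 0.0486]
orientation: [[-0.973, 0.23, -0.0], [0.23, 0.973, 0.0], [0.0, 0.0, -1.0]]
contact_force: [-0.1, -0.2, -0.2]
gripper_width: 0.0006
grip_force: 0.0
```

step_arm(
  deltas=[
    [[0, 0, -0.0004, 0], [0, 0, -0.0006, 0], [0, 0, -0.0006, 0]],
  ],
)

```text
time: 7.25
ee_pos: [0.6185, -0.074, 0.048]
orientation: [[-0.973, 0.23, -0.0], [0.23, 0.973, 0.0], [0.0, 0.0, -1.0]]
contact_force: [-0.2, -0.5, 0.9]
gripper_width: 0.0003
grip_force: 0.0
```

step_arm(
  deltas=[
    [[0, 0, -0.0003, 0], [0, 0, -0.0006, 0], [0, 0, -0.0006, 0]],
  ],
)

```text
time: 7.55
ee_pos: [0.6186, -0.074, 0.0474]
orientation: [[-0.973, 0.23, -0.0], [0.23, 0.973, 0.0], [0.0, 0.0, -1.0]]
contact_force: [0.5, 0.2, 0.2]
gripper_width: 0.0007
grip_force: 0.0
```

step_arm(
  deltas=[
    [[0, 0, -0.0003, 0], [0, 0, -0.0006, 0], [0, 0, -0.0006, 0]],
  ],
)

```text
time: 7.85
ee_pos: [0.6186, -0.074, 0.0468]
orientation: [[-0.973, 0.23, -0.0], [0.23, 0.973, 0.0], [0.0, 0.0, -1.0]]
contact_force: [0.7, 0.3, 0.7]
gripper_width: 0.0002
grip_force: 0.0
```

```bash
python3 -c "
from h import *
print(manip.finger_overhang,state()['contact_force'],state()['ee_pos'])"
```

```text
0.019 [0.66652718 0.34135477 0.7473896 ] [ 0.61855289 -0.07403642  0.04681619]
```

step_arm(
  deltas=[
    [[0, 0, -0.0003, 0], [0, 0, -0.0003, 0]],
  ],
)

```text
time: 8.05
ee_pos: [0.6186, -0.074, 0.0465]
orientation: [[-0.973, 0.23, 0.0], [0.23, 0.973, 0.0], [-0.0, 0.0, -1.0]]
contact_force: [-0.1, 0.1, -1.0]
gripper_width: -0.0
grip_force: 0.0
```

step_arm(
  deltas=[
    [[0, 0, -0.0003, 0], [0, 0, -0.0003, 0]],
  ],
)

```text
time: 8.25
ee_pos: [0.6185, -0.074, 0.0462]
orientation: [[-0.973, 0.23, -0.0], [0.23, 0.973, 0.0], [0.0, 0.0, -1.0]]
contact_force: [0.3, 0.2, -0.7]
gripper_width: 0.0002
grip_force: 0.0
```

step_arm(
  deltas=[
    [[0, 0, -0.0003, 0], [0, 0, -0.0003, 0]],
  ],
)

```text
time: 8.45
ee_pos: [0.6186, -0.0741, 0.0459]
orientation: [[-0.973, 0.23, -0.0], [0.23, 0.973, 0.0], [0.0, 0.0, -1.0]]
contact_force: [0.1, 0.4, 0.2]
gripper_width: 0.0003
grip_force: 0.0
```

step_arm(
  deltas=[
    [[0, 0, -0.0003, 0], [0, 0, -0.0003, 0]],
  ],
)

```text
time: 8.65
ee_pos: [0.6186, -0.074, 0.0456]
orientation: [[-0.973, 0.23, -0.0], [0.23, 0.973, 0.0], [0.0, 0.0, -1.0]]
contact_force: [0.1, -0.5, -0.0]
gripper_width: 0.0006
grip_force: 0.0
```

step_arm(
  deltas=[
    [[0, 0, -0.0003, 0], [0, 0, -0.0003, 0]],
  ],
)

```text
time: 8.85
ee_pos: [0.6186, -0.074, 0.0453]
orientation: [[-0.973, 0.23, -0.0], [0.23, 0.973, 0.0], [0.0, 0.0, -1.0]]
contact_force: [0.1, 0.8, 0.0]
gripper_width: 0.0007
grip_force: 0.0
```

```bash
python3 - <<'E'
from h import *
a,ma=grab('scene','s2.png'); b,mb=grab('wrist','w2.png')
u,v=proj(ma,[.6186,-.074,.03]).astype(int);print(u,v)
u2,v2=proj(mb,[.6186,-.074,.03]).astype(int);print(u2,v2)
f=lambda n,y0,y1,x0,x1:cv2.resize(cv2.imread('pics/'+n)[y0:y1,x0:x1],(400,400),interpolation=cv2.INTER_CUBIC)
cv2.imwrite('pics/c3.png',np.hstack([f('s2.png',v-40,v+40,u-40,u+40),f('w2.png',v2-100,v2+60,u2-80,u2+80)]))
E
```

```text
360 187
321 236
```

View pics/c3.png

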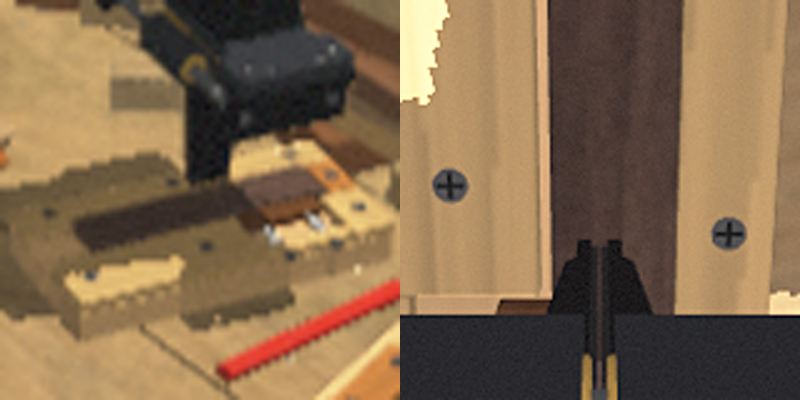

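Fingers are over the blank, tips about 3 mm to the -y side of its centre line, still above the face. I shift them and continue down.

step_arm(
  deltas=[
    [[0.0006, 0.0025, 0, 0], [0.0006, 0.0025, -0.0003, 0], [0.0006, 0.0025, -0.0003, 0]],
  ],
)

```text
time: 9.25
ee_pos: [0.6192, -0.0714, 0.045]
orientation: [[-0.973, 0.23, 0.0], [0.23, 0.973, 0.0], [0.0, 0.0, -1.0]]
contact_force: [0.3, 0.9, 0.5]
gripper_width: 0.0005
grip_force: 0.0
```

step_arm(
  deltas=[
    [[0, 0, -0.0003, 0], [0, 0, -0.0003, 0]],
  ],
)

```text
time: 9.45
ee_pos: [0.6191, -0.0715, 0.0447]
orientation: [[-0.973, 0.23, -0.0], [0.23, 0.973, 0.0], [0.0, 0.0, -1.0]]
contact_force: [-0.3, 0.4, 0.8]
gripper_width: 0.0001
grip_force: 0.0
```

step_arm(
  deltas=[
    [[0, 0, -0.0003, 0], [0, 0, -0.0003, 0]],
  ],
)

```text
time: 9.65
ee_pos: [0.6191, -0.0716, 0.0444]
orientation: [[-0.973, 0.23, -0.0], [0.23, 0.973, 0.0], [0.0, 0.0, -1.0]]
contact_force: [0.5, -0.4, -0.1]
gripper_width: 0.0006
grip_force: 0.0
```

step_arm(
  deltas=[
    [[0, 0, -0.0003, 0], [0, 0, -0.0003, 0]],
  ],
)

```text
time: 9.85
ee_pos: [0.6192, -0.0716, 0.0441]
orientation: [[-0.973, 0.23, 0.0], [0.23, 0.973, 0.0], [-0.0, 0.0, -1.0]]
contact_force: [0.6, 0.2, -0.8]
gripper_width: 0.0003
grip_force: 0.0
```

step_arm(
  deltas=[
    [[0, 0, -0.0003, 0], [0, 0, -0.0003, 0]],
  ],
)

```text
time: 10.05
ee_pos: [0.6192, -0.0715, 0.0438]
orientation: [[-0.973, 0.23, -0.0], [0.23, 0.973, 0.0], [0.0, 0.0, -1.0]]
contact_force: [0.0, 0.0, 0.5]
gripper_width: 0.0002
grip_force: 0.0
```

step_arm(
  deltas=[
    [[0, 0, -0.0003, 0], [0, 0, -0.0003, 0]],
  ],
)

```text
time: 10.25
ee_pos: [0.6192, -0.0715, 0.0435]
orientation: [[-0.973, 0.23, 0.0], [0.23, 0.973, 0.0], [0.0, 0.0, -1.0]]
contact_force: [0.5, -0.4, 0.3]
gripper_width: 0.0004
grip_force: 0.0
```

step_arm(
  deltas=[
    [[0, 0, -0.0003, 0], [0, 0, -0.0003, 0]],
  ],
)

```text
time: 10.45
ee_pos: [0.6192, -0.0716, 0.0432]
orientation: [[-0.973, 0.23, 0.0], [0.23, 0.973, 0.0], [-0.0, 0.0, -1.0]]
contact_force: [-0.3, -0.5, -0.9]
gripper_width: 0.0004
grip_force: 0.0
```

step_arm(
  deltas=[
    [[0, 0, -0.0003, 0], [0, 0, -0.0003, 0]],
  ],
)

```text
time: 10.65
ee_pos: [0.6192, -0.0715, 0.0429]
orientation: [[-0.973, 0.23, 0.0], [0.23, 0.973, 0.0], [0.0, 0.0, -1.0]]
contact_force: [0.5, -0.5, -0.3]
gripper_width: 0.0003
grip_force: 0.0
```

step_arm(
  deltas=[
    [[0, 0, -0.0003, 0], [0, 0, -0.0003, 0]],
  ],
)

```text
time: 10.85
ee_pos: [0.6192, -0.0715, 0.0426]
orientation: [[-0.973, 0.23, -0.0], [0.23, 0.973, 0.0], [0.0, 0.0, -1.0]]
contact_force: [-0.7, -0.4, 0.2]
gripper_width: 0.0002
grip_force: 0.0
```

step_arm(
  deltas=[
    [[0, 0, -0.0003, 0], [0, 0, -0.0003, 0]],
  ],
)

```text
time: 11.05
ee_pos: [0.6192, -0.0715, 0.0423]
orientation: [[-0.973, 0.23, 0.0], [0.23, 0.973, 0.0], [-0.0, 0.0, -1.0]]
contact_force: [0.1, 0.2, 0.1]
gripper_width: 0.0004
grip_force: 0.0
```

```bash
python3 - <<'E'
from h import *
a,ma=grab('scene','s3.png'); b,mb=grab('wrist','w3.png')
u,v=proj(ma,[.6186,-.074,.03]).astype(int)
u2,v2=proj(mb,[.6186,-.074,.03]).astype(int)
f=lambda n,y0,y1,x0,x1:cv2.resize(cv2.imread('pics/'+n)[y0:y1,x0:x1],(400,400),interpolation=cv2.INTER_CUBIC)
cv2.imwrite('pics/c4.png',np.hstack([f('s3.png',v-20,v+20,u-25,u+15),f('w3.png',v2-50,v2+30,u2-40,u2+40)]))
E
```

```text
(no output)
```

View pics/c4.png

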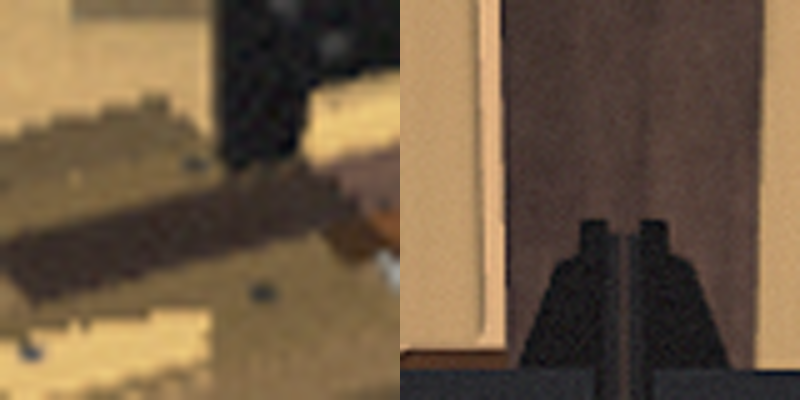

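Tips centred over the blank and just about at its face; no contact force yet. I continue in small steps.

step_arm(
  deltas=[
    [[0, 0, -0.0003, 0], [0, 0, -0.0003, 0]],
  ],
)

```text
time: 11.35
ee_pos: [0.6192, -0.0715, 0.042]
orientation: [[-0.973, 0.23, -0.0], [0.23, 0.973, 0.0], [0.0, 0.0, -1.0]]
contact_force: [-0.3, 0.7, 0.5]
gripper_width: 0.0006
grip_force: 0.0
```

step_arm(
  deltas=[
    [[0, 0, -0.0003, 0], [0, 0, -0.0003, 0]],
  ],
)

```text
time: 11.55
ee_pos: [0.6192, -0.0715, 0.0417]
orientation: [[-0.973, 0.23, -0.0], [0.23, 0.973, 0.0], [0.0, 0.0, -1.0]]
contact_force: [-0.6, 0.2, 0.1]
gripper_width: 0.0004
grip_force: 0.0
```

step_arm(
  deltas=[
    [[0, 0, -0.0003, 0], [0, 0, -0.0003, 0]],
  ],
)

```text
time: 11.75
ee_pos: [0.6192, -0.0715, 0.0414]
orientation: [[-0.973, 0.23, -0.0], [0.23, 0.973, 0.0], [0.0, 0.0, -1.0]]
contact_force: [-0.0, -0.6, 0.3]
gripper_width: 0.0004
grip_force: 0.0
```

step_arm(
  deltas=[
    [[0, 0, -0.0003, 0], [0, 0, -0.0003, 0]],
  ],
)

```text
time: 11.95
ee_pos: [0.6191, -0.0715, 0.0411]
orientation: [[-0.973, 0.23, -0.0], [0.23, 0.973, 0.0], [0.0, 0.0, -1.0]]
contact_force: [0.2, -1.4, -0.3]
gripper_width: 0.0004
grip_force: 0.0
```

```bash
python3 - <<'E'
from h import *
m=np.load('pics/s3.png.npz'); u,v=proj(m,[.6186,-.074,.03]).astype(int);print(u,v)
for z in(.0233,.028,.033,.038): print(z,(proj(m,[.6192,-.0715,z])-[u-25,v-20])*10)
print('mouth/blank pts',[(proj(m,[*p,.028])-[u-25,v-20])*10 for p in((.545,-.054),(.6176,-.0727))])
im=cv2.imread('pics/s3.png')
for c in range(u-3,u+4,2): print(c,im[v-12:v+8,c].tolist())
E
```

```text
360 187
0.0233 [249.52000169 222.89928395]
0.028 [250.37257859 209.45679827]
0.033 [251.2833855  195.09620641]
0.038 [252.19814553 180.67328624]
mouth/blank pts [array([ 13.39120462, 268.86094377]), array([248.95145463, 213.12433318])]
357 [[30, 33, 35], [30, 32, 34], [36, 37, 39], [35, 35, 38], [35, 38, 44], [39, 42, 46], [30, 34, 37], [27, 32, 36], [41, 57, 65], [50, 69, 81], [43, 57, 70], [41, 50, 64], [44, 46, 62], [42, 48, 60], [38, 44, 56], [38, 42, 53], [42, 47, 57], [50, 65, 80], [64, 94, 114], [63, 98, 121]]
359 [[32, 31, 31], [25, 21, 24], [21, 15, 24], [30, 29, 24], [32, 34, 35], [24, 22, 22], [30, 24, 29], [29, 31, 28], [24, 29, 28], [44, 59, 74], [47, 62, 74], [45, 50, 62], [41, 46, 56], [36, 44, 54], [38, 43, 55], [36, 45, 56], [42, 47, 61], [61, 88, 106], [67, 102, 123], [61, 93, 116]]
361 [[24, 27, 28], [30, 28, 28], [22, 24, 21], [24, 21, 27], [29, 24, 26], [22, 24, 25], [27, 29, 25], [29, 26, 26], [39, 42, 48], [39, 51, 56], [36, 46, 58], [38, 46, 58], [37, 47, 56], [35, 45, 54], [36, 38, 51], [43, 47, 60], [55, 67, 84], [66, 93, 116], [66, 102, 122], [64, 96, 119]]
363 [[21, 21, 18], [19, 15, 22], [29, 27, 26], [31, 31, 30], [23, 17, 24], [30, 31, 33], [15, 11, 13], [27, 27, 23], [47, 61, 72], [43, 56, 74], [38, 47, 59], [43, 49, 60], [40, 47, 58], [40, 41, 55], [40, 45, 59], [45, 52, 64], [60, 88, 107], [69, 104, 127], [66, 98, 121], [63, 95, 117]]
```

The scene image shows far batten between the finger and the blank, which puts the tips about 10 mm higher than the nominal 19 mm overhang says. So a gap remains, and I continue down in small checked steps.

step_arm(
  deltas=[
    [[0, 0, -0.0004, 0], [0, 0, -0.0008, 0]],
  ],
)

```text
time: 12.15
ee_pos: [0.6192, -0.0716, 0.0403]
orientation: [[-0.973, 0.23, -0.0], [0.23, 0.973, 0.0], [0.0, 0.0, -1.0]]
contact_force: [0.3, 0.5, 0.1]
gripper_width: 0.0003
grip_force: 0.0
```

step_arm(
  deltas=[
    [[0, 0, -0.0004, 0], [0, 0, -0.0008, 0]],
  ],
)

```text
time: 12.35
ee_pos: [0.6192, -0.0715, 0.0395]
orientation: [[-0.973, 0.23, -0.0], [0.23, 0.973, 0.0], [0.0, 0.0, -1.0]]
contact_force: [0.7, 0.0, -0.1]
gripper_width: 0.0008
grip_force: 0.0
```

step_arm(
  deltas=[
    [[0, 0, -0.0004, 0], [0, 0, -0.0008, 0]],
  ],
)

```text
time: 12.55
ee_pos: [0.6192, -0.0715, 0.0387]
orientation: [[-0.973, 0.23, 0.0], [0.23, 0.973, 0.0], [0.0, 0.0, -1.0]]
contact_force: [-0.2, 0.8, -0.4]
gripper_width: 0.0005
grip_force: 0.0
```

step_arm(
  deltas=[
    [[0, 0, -0.0004, 0], [0, 0, -0.0008, 0]],
  ],
)

```text
time: 12.75
ee_pos: [0.6192, -0.0716, 0.0379]
orientation: [[-0.973, 0.23, 0.0], [0.23, 0.973, 0.0], [-0.0, 0.0, -1.0]]
contact_force: [0.0, 0.9, -0.4]
gripper_width: 0.0002
grip_force: 0.0
```

step_arm(
  deltas=[
    [[0, 0, -0.0004, 0], [0, 0, -0.0008, 0]],
  ],
)

```text
time: 12.95
ee_pos: [0.6192, -0.0715, 0.0371]
orientation: [[-0.973, 0.23, 0.0], [0.23, 0.973, 0.0], [-0.0, 0.0, -1.0]]
contact_force: [0.0, 0.4, 0.2]
gripper_width: 0.0005
grip_force: 0.0
```

```bash
cat >> h.py <<'E'
def gap(fn):
    im,m=grab('scene',fn); p=state()['ee_pos']
    for z in(.02,.028,.036,.044): print(z,np.round(proj(m,[p[0],p[1],z]),1))
    u,v=proj(m,[p[0],p[1],.028]).astype(int)
    print('rows from',v-14); print(im[v-14:v+8,u-2:u+4].mean(2).astype(int))
E
python3 -c "
from h import *
gap('s4.png')"
```

```text
0.02 [359.9 190.2]
0.028 [360. 188.]
0.036 [360.2 185.7]
0.044 [360.3 183.3]
rows from 173
[[33 29 22 36 26 29]
 [21 24 31 20 25 24]
 [21 32 22 27 25 24]
 [27 18 30 31 30 15]
 [19 26 23 28 19 29]
 [21 25 24 25 26 29]
 [22 23 34 19 26 29]
 [27 27 30 27 32 23]
 [28 27 34 30 26 27]
 [29 25 25 20 25 29]
 [31 29 26 30 25 26]
 [31 25 25 27 33 36]
 [33 35 39 43 47 43]
 [48 45 43 52 46 50]
 [48 47 49 47 47 49]
 [45 49 52 45 52 44]
 [41 43 44 42 44 48]
 [45 46 48 53 51 54]
 [49 54 58 67 80 82]
 [81 84 84 89 98 97]
 [97 98 95 97 96 94]
 [95 93 91 94 96 92]]
```

step_arm(
  deltas=[
    [[0, 0, -0.0004, 0], [0, 0, -0.0008, 0]],
  ],
)

```text
time: 13.2
ee_pos: [0.6192, -0.0715, 0.0363]
orientation: [[-0.973, 0.23, 0.0], [0.23, 0.973, 0.0], [-0.0, 0.0, -1.0]]
contact_force: [-0.3, -0.0, 0.5]
gripper_width: 0.0003
grip_force: 0.0
```

step_arm(
  deltas=[
    [[0, 0, -0.0004, 0], [0, 0, -0.0008, 0]],
  ],
)

```text
time: 13.4
ee_pos: [0.6192, -0.0715, 0.0356]
orientation: [[-0.973, 0.23, 0.0], [0.23, 0.973, 0.0], [-0.0, 0.0, -1.0]]
contact_force: [0.3, 0.5, 0.4]
gripper_width: 0.0003
grip_force: 0.0
```

step_arm(
  deltas=[
    [[0, 0, -0.0004, 0], [0, 0, -0.0008, 0]],
  ],
)

```text
time: 13.6
ee_pos: [0.6192, -0.0715, 0.0347]
orientation: [[-0.973, 0.23, 0.0], [0.23, 0.973, 0.0], [0.0, 0.0, -1.0]]
contact_force: [0.7, 0.4, 0.1]
gripper_width: 0.0005
grip_force: 0.0
```

step_arm(
  deltas=[
    [[0, 0, -0.0004, 0], [0, 0, -0.0008, 0]],
  ],
)

```text
time: 13.8
ee_pos: [0.6192, -0.0715, 0.0339]
orientation: [[-0.973, 0.23, 0.0], [0.23, 0.973, 0.0], [0.0, 0.0, -1.0]]
contact_force: [-0.8, -0.2, 0.4]
gripper_width: 0.001
grip_force: 0.0
```

step_arm(
  deltas=[
    [[0, 0, -0.0004, 0], [0, 0, -0.0008, 0]],
  ],
)

```text
time: 14.0
ee_pos: [0.6192, -0.0715, 0.0331]
orientation: [[-0.973, 0.23, 0.0], [0.23, 0.973, 0.0], [-0.0, 0.0, -1.0]]
contact_force: [0.3, 0.3, 0.4]
gripper_width: 0.0005
grip_force: 0.0
```

step_arm(
  deltas=[
    [[0, 0, -0.0004, 0], [0, 0, -0.0004, 0]],
  ],
)

```text
time: 14.2
ee_pos: [0.6192, -0.0715, 0.0327]
orientation: [[-0.973, 0.23, -0.0], [0.23, 0.973, 0.0], [0.0, 0.0, -1.0]]
contact_force: [1.2, 0.4, -0.0]
gripper_width: -0.0
grip_force: 0.0
```

step_arm(
  deltas=[
    [[0, 0, -0.0004, 0], [0, 0, -0.0004, 0]],
  ],
)

```text
time: 14.4
ee_pos: [0.6192, -0.0715, 0.0323]
orientation: [[-0.973, 0.23, 0.0], [0.23, 0.973, 0.0], [0.0, 0.0, -1.0]]
contact_force: [-0.4, -0.1, -0.5]
gripper_width: 0.0006
grip_force: 0.0
```

step_arm(
  deltas=[
    [[0, 0, -0.0004, 0], [0, 0, -0.0004, 0]],
  ],
)

```text
time: 14.6
ee_pos: [0.6192, -0.0715, 0.0319]
orientation: [[-0.973, 0.23, -0.0], [0.23, 0.973, 0.0], [0.0, 0.0, -1.0]]
contact_force: [1.1, 0.4, 0.3]
gripper_width: 0.0002
grip_force: 0.0
```

step_arm(
  deltas=[
    [[0, 0, -0.0004, 0], [0, 0, -0.0004, 0]],
  ],
)

```text
time: 14.8
ee_pos: [0.6192, -0.0715, 0.0315]
orientation: [[-0.973, 0.23, -0.0], [0.23, 0.973, 0.0], [0.0, 0.0, -1.0]]
contact_force: [-0.6, 0.1, -0.4]
gripper_width: 0.0005
grip_force: 0.0
```

```bash
python3 -c "
from h import *
gap('s5.png')"
```

```text
0.02 [359.9 190.2]
0.028 [360. 188.]
0.036 [360.2 185.7]
0.044 [360.3 183.3]
rows from 173
[[22 22 26 28 29 22]
 [27 30 24 18 28 34]
 [28 27 26 28 25 26]
 [23 26 25 21 30 28]
 [22 26 28 21 23 31]
 [26 25 26 31 31 22]
 [23 24 31 26 28 29]
 [25 29 22 23 33 32]
 [20 20 26 28 32 31]
 [20 24 26 25 21 28]
 [22 28 26 29 22 28]
 [25 30 26 29 21 30]
 [34 26 27 25 28 21]
 [22 26 27 31 38 39]
 [35 42 45 42 46 47]
 [47 47 46 46 47 47]
 [44 49 43 45 47 51]
 [46 48 51 46 56 54]
 [50 51 60 67 83 84]
 [80 77 86 87 97 97]
 [95 96 97 94 97 96]
 [92 94 94 93 95 95]]
```

step_arm(
  deltas=[
    [[0, 0, -0.0004, 0], [0, 0, -0.0004, 0]],
  ],
)

```text
time: 15.05
ee_pos: [0.6191, -0.0715, 0.0311]
orientation: [[-0.973, 0.23, -0.0], [0.23, 0.973, 0.0], [0.0, 0.0, -1.0]]
contact_force: [0.5, -0.3, -0.1]
gripper_width: 0.0003
grip_force: 0.0
```

step_arm(
  deltas=[
    [[0, 0, -0.0004, 0], [0, 0, -0.0004, 0]],
  ],
)

```text
time: 15.25
ee_pos: [0.6192, -0.0715, 0.0307]
orientation: [[-0.973, 0.23, -0.0], [0.23, 0.973, 0.0], [0.0, 0.0, -1.0]]
contact_force: [-0.5, 0.1, -0.3]
gripper_width: 0.0003
grip_force: 0.0
```

step_arm(
  deltas=[
    [[0, 0, -0.0004, 0], [0, 0, -0.0004, 0]],
  ],
)

```text
time: 15.45
ee_pos: [0.6192, -0.0715, 0.0303]
orientation: [[-0.973, 0.23, -0.0], [0.23, 0.973, 0.0], [0.0, 0.0, -1.0]]
contact_force: [0.4, -0.6, -0.2]
gripper_width: 0.0002
grip_force: 0.0
```

step_arm(
  deltas=[
    [[0, 0, -0.0003, 0], [0, 0, -0.0003, 0]],
  ],
)

```text
time: 15.65
ee_pos: [0.6192, -0.0715, 0.03]
orientation: [[-0.973, 0.23, -0.0], [0.23, 0.973, 0.0], [0.0, 0.0, -1.0]]
contact_force: [0.0, 0.7, 0.3]
gripper_width: 0.0005
grip_force: 0.0
```

step_arm(
  deltas=[
    [[0, 0, -0.0003, 0], [0, 0, -0.0003, 0]],
  ],
)

```text
time: 15.85
ee_pos: [0.6192, -0.0716, 0.0297]
orientation: [[-0.973, 0.23, 0.0], [0.23, 0.973, 0.0], [-0.0, 0.0, -1.0]]
contact_force: [0.1, -1.0, -0.8]
gripper_width: 0.0008
grip_force: 0.0
```

step_arm(
  deltas=[
    [[0, 0, -0.0003, 0], [0, 0, -0.0003, 0]],
  ],
)

```text
time: 16.05
ee_pos: [0.6192, -0.0715, 0.0294]
orientation: [[-0.973, 0.23, 0.0], [0.23, 0.973, 0.0], [0.0, 0.0, -1.0]]
contact_force: [-0.2, -0.1, 0.2]
gripper_width: 0.0005
grip_force: 0.0
```

step_arm(
  deltas=[
    [[0, 0, -0.0003, 0], [0, 0, -0.0003, 0]],
  ],
)

```text
time: 16.25
ee_pos: [0.6192, -0.0716, 0.0291]
orientation: [[-0.973, 0.23, -0.0], [0.23, 0.973, 0.0], [0.0, 0.0, -1.0]]
contact_force: [0.4, -0.1, -0.1]
gripper_width: 0.0005
grip_force: 0.0
```

step_arm(
  deltas=[
    [[0, 0, -0.0003, 0], [0, 0, -0.0003, 0]],
  ],
)

```text
time: 16.45
ee_pos: [0.6192, -0.0715, 0.0288]
orientation: [[-0.973, 0.23, -0.0], [0.23, 0.973, 0.0], [0.0, 0.0, -1.0]]
contact_force: [-0.3, 0.2, 0.3]
gripper_width: 0.0006
grip_force: 0.0
```

step_arm(
  deltas=[
    [[0, 0, -0.0003, 0], [0, 0, -0.0003, 0]],
  ],
)

```text
time: 16.65
ee_pos: [0.6192, -0.0715, 0.0285]
orientation: [[-0.973, 0.23, -0.0], [0.23, 0.973, 0.0], [0.0, 0.0, -1.0]]
contact_force: [0.1, 0.5, 0.8]
gripper_width: 0.0003
grip_force: 0.0
```

step_arm(
  deltas=[
    [[0, 0, -0.0003, 0], [0, 0, -0.0003, 0]],
  ],
)

```text
time: 16.85
ee_pos: [0.6192, -0.0715, 0.0282]
orientation: [[-0.973, 0.23, 0.0], [0.23, 0.973, 0.0], [-0.0, 0.0, -1.0]]
contact_force: [-0.3, -0.6, 1.0]
gripper_width: 0.0005
grip_force: 0.0
```

step_arm(
  deltas=[
    [[0, 0, -0.0003, 0], [0, 0, -0.0003, 0]],
  ],
)

```text
time: 17.05
ee_pos: [0.6192, -0.0715, 0.0279]
orientation: [[-0.973, 0.23, -0.0], [0.23, 0.973, 0.0], [0.0, 0.0, -1.0]]
contact_force: [0.5, -0.5, 0.5]
gripper_width: 0.0006
grip_force: 0.0
```

step_arm(
  deltas=[
    [[0, 0, -0.0003, 0], [0, 0, -0.0003, 0]],
  ],
)

```text
time: 17.25
ee_pos: [0.6192, -0.0715, 0.0276]
orientation: [[-0.973, 0.23, -0.0], [0.23, 0.973, 0.0], [0.0, 0.0, -1.0]]
contact_force: [0.5, 0.1, -0.7]
gripper_width: 0.0008
grip_force: 0.0
```

```bash
python3 -c "
from h import *
gap('s6.png')"
```

```text
0.02 [359.9 190.2]
0.028 [360. 188.]
0.036 [360.2 185.7]
0.044 [360.3 183.3]
rows from 173
[[26 28 17 28 33 49]
 [24 31 24 30 28 35]
 [26 25 27 17 21 27]
 [19 22 27 30 32 29]
 [31 26 29 24 21 24]
 [26 28 27 22 30 25]
 [28 29 27 26 26 23]
 [27 20 32 26 27 31]
 [24 27 26 29 26 26]
 [30 20 29 29 27 29]
 [25 19 30 30 25 29]
 [31 29 28 25 29 31]
 [22 31 30 30 29 28]
 [27 27 27 22 30 29]
 [19 29 31 38 36 41]
 [33 37 39 39 44 46]
 [44 47 42 42 47 51]
 [44 46 51 50 56 56]
 [51 55 58 67 85 85]
 [82 80 85 86 97 96]
 [96 98 97 97 93 93]
 [95 94 94 94 94 95]]
```

step_arm(
  deltas=[
    [[0, 0, -0.0003, 0], [0, 0, -0.0003, 0]],
  ],
)

```text
time: 17.5
ee_pos: [0.6192, -0.0716, 0.0273]
orientation: [[-0.973, 0.23, 0.0], [0.23, 0.973, 0.0], [0.0, 0.0, -1.0]]
contact_force: [0.6, 0.2, -0.4]
gripper_width: 0.0005
grip_force: 0.0
```

step_arm(
  deltas=[
    [[0, 0, -0.0003, 0], [0, 0, -0.0003, 0]],
  ],
)

```text
time: 17.7
ee_pos: [0.6192, -0.0715, 0.027]
orientation: [[-0.973, 0.23, -0.0], [0.23, 0.973, 0.0], [0.0, 0.0, -1.0]]
contact_force: [-0.1, -0.5, -0.1]
gripper_width: 0.0005
grip_force: 0.0
```

step_arm(
  deltas=[
    [[0, 0, -0.0003, 0], [0, 0, -0.0003, 0]],
  ],
)

```text
time: 17.9
ee_pos: [0.6192, -0.0715, 0.0268]
orientation: [[-0.973, 0.23, 0.0], [0.23, 0.973, 0.0], [-0.0, 0.0, -1.0]]
contact_force: [-0.6, -0.0, 0.7]
gripper_width: 0.0002
grip_force: 0.4
```

step_arm(
  deltas=[
    [[0, 0, -0.0003, 0], [0, 0, -0.0003, 0]],
  ],
)

```text
time: 18.1
ee_pos: [0.6192, -0.0715, 0.0268]
orientation: [[-0.973, 0.23, 0.0], [0.23, 0.973, 0.0], [-0.0, 0.0, -1.0]]
contact_force: [-1.4, -0.8, 5.5]
gripper_width: 0.0004
grip_force: 2.4
```

step_arm(
  deltas=[
    [[0, 0, -0.0003, 0], [0, 0, -0.0003, 0]],
  ],
)

```text
time: 18.3
ee_pos: [0.6192, -0.0715, 0.0267]
orientation: [[-0.973, 0.23, 0.0], [0.23, 0.973, -0.0], [-0.0, 0.0, -1.0]]
contact_force: [-2.7, 0.1, 8.2]
gripper_width: 0.0005
grip_force: 4.1
```

step_arm(
  deltas=[
    [[0, 0, -0.0003, 0], [0, 0, -0.0003, 0]],
  ],
)

```text
time: 18.5
ee_pos: [0.6192, -0.0715, 0.0268]
orientation: [[-0.973, 0.23, 0.001], [0.23, 0.973, -0.0], [-0.001, 0.0, -1.0]]
contact_force: [-3.7, 0.6, 11.1]
gripper_width: 0.0
grip_force: 5.6
```

Contact at TCP z=0.0268, about 9–10 N per mm. I press to about 16 N and then start dragging towards the mouth.

step_arm(
  deltas=[
    [[0, 0, -0.0003, 0], [0, 0, -0.0005, 0], [0, 0, -0.0005, 0]],
  ],
)

```text
time: 18.8
ee_pos: [0.6193, -0.0716, 0.0267]
orientation: [[-0.973, 0.23, 0.001], [0.23, 0.973, -0.0], [-0.001, 0.0, -1.0]]
contact_force: [-5.5, 0.6, 16.3]
gripper_width: 0.0005
grip_force: 8.0
```

step_arm(
  deltas=[
    [[-0.0005, 0.0001, 0, 0], [-0.001, 0.0002, 0, 0], [-0.002, 0.0005, 0, 0], [-0.003, 0.0007, 0, 0]],
  ],
)

```text
time: 19.2
ee_pos: [0.6186, -0.0714, 0.0268]
orientation: [[-0.973, 0.23, 0.006], [0.23, 0.973, -0.001], [-0.006, 0.0, -1.0]]
contact_force: [6.6, -0.3, 7.8]
gripper_width: 0.0003
grip_force: 3.7
```

Dragging unloads the press, so I add press depth before going on.

step_arm(
  deltas=[
    [[0, 0, -0.0005, 0], [0, 0, -0.0009, 0], [0, 0, -0.0009, 0]],
  ],
)

```text
time: 19.5
ee_pos: [0.6185, -0.0714, 0.0267]
orientation: [[-0.973, 0.23, 0.006], [0.23, 0.973, -0.001], [-0.006, 0.0, -1.0]]
contact_force: [1.8, -0.6, 17.2]
gripper_width: 0.0005
grip_force: 8.7
```

step_arm(
  deltas=[
    [[-0.001, 0.00025, -0.0002, 0], [-0.002, 0.0005, -0.0003, 0], [-0.003, 0.0007, -0.0003, 0]],
  ],
)

```text
time: 19.8
ee_pos: [0.6173, -0.0711, 0.0268]
orientation: [[-0.973, 0.23, 0.01], [0.23, 0.973, -0.002], [-0.011, 0.0, -1.0]]
contact_force: [9.0, -2.5, 14.5]
gripper_width: 0.0006
grip_force: 7.1
```

step_arm(
  deltas=[
    [[-0.001, 0.00025, -0.0003, 0], [-0.002, 0.0005, -0.0004, 0], [-0.0035, 0.0008, -0.0005, 0], [-0.005, 0.0012, -0.0005, 0]],
  ],
)

```text
time: 20.2
ee_pos: [0.613, -0.0701, 0.0267]
orientation: [[-0.973, 0.23, 0.012], [0.23, 0.973, -0.003], [-0.013, 0.0, -1.0]]
contact_force: [11.1, -1.8, 18.1]
gripper_width: 0.0004
grip_force: 8.6
```

```bash
cat >> h.py <<'E'
def front(fn):
    # profile along channel centre line, just the blank's front edge: scan s = distance inside the mouth
    im,m=grab('wrist',fn); im=im.astype(int)
    ux=np.array([.9726,-.2325]); uy=np.array([.2325,.9726]); mo=np.array([.5155,-.0483])
    for o in(-.006,.006):
        L=[]
        for s in np.arange(-.06,.05,.0025):
            p=mo+s*ux+o*uy; u,v=np.round(proj(m,[*p,.028])).astype(int)
            if 0<=u<640 and 0<=v<400: c=im[v,u]; L.append('%d:%d/%d'%(round(s*1000),c[0],c[2]))
        print(*L)
E
python3 -c "
from h import *
front('w4.png')"
```

```text
-20:136/80 -17:144/87 -15:138/83 -12:133/81 -10:131/76 -7:127/75 -5:134/82 -2:134/80 0:130/80 3:127/76 5:204/118 8:202/115 10:205/119 13:205/118 15:205/120 18:205/121 20:207/120 23:209/121 25:197/115 28:78/52 30:80/54 33:76/53 35:80/56 38:81/55 40:79/53 43:82/57 45:76/51 48:77/51
-20:131/81 -17:130/78 -15:129/79 -12:128/76 -10:128/75 -7:134/82 -5:141/87 -2:142/86 0:148/91 3:148/89 5:210/123 8:211/124 10:209/121 13:209/123 15:210/121 18:209/123 20:210/120 23:210/120 25:201/119 28:74/52 30:77/56 33:73/53 35:77/53 38:74/49 40:73/54 43:69/48 45:74/50 48:74/51
```

The blank follows: its front edge moved from about 30 to 26 mm inside. Continue.

step_arm(
  deltas=[
    [[-0.002, 0.0005, 0, 0], [-0.004, 0.001, 0, 0], [-0.006, 0.0014, 0, 0], [-0.008, 0.0019, 0, 0]],
  ],
)

```text
time: 20.65
ee_pos: [0.6051, -0.0682, 0.0267]
orientation: [[-0.973, 0.23, 0.012], [0.23, 0.973, -0.003], [-0.013, 0.0, -1.0]]
contact_force: [10.9, -2.9, 18.1]
gripper_width: 0.0003
grip_force: 8.8
```

step_arm(
  deltas=[
    [[-0.002, 0.0005, 0, 0], [-0.004, 0.001, 0, 0], [-0.006, 0.0014, 0, 0], [-0.008, 0.0019, 0, 0]],
  ],
)

```text
time: 21.05
ee_pos: [0.5971, -0.0663, 0.0267]
orientation: [[-0.973, 0.23, 0.012], [0.23, 0.973, -0.003], [-0.013, 0.0, -1.0]]
contact_force: [10.5, -2.4, 17.5]
gripper_width: 0.0002
grip_force: 9.0
```

step_arm(
  deltas=[
    [[-0.002, 0.0005, 0, 0], [-0.004, 0.001, 0, 0], [-0.006, 0.0014, 0, 0], [-0.008, 0.0019, 0, 0], [-0.01, 0.0024, 0, 0]],
  ],
)

```text
time: 21.55
ee_pos: [0.5873, -0.064, 0.0267]
orientation: [[-0.973, 0.23, 0.013], [0.23, 0.973, -0.003], [-0.013, 0.0, -1.0]]
contact_force: [11.7, -2.4, 17.7]
gripper_width: 0.0006
grip_force: 9.2
```

step_arm(
  deltas=[
    [[-0.002, 0.0005, 0, 0], [-0.004, 0.001, 0, 0], [-0.006, 0.0014, 0, 0], [-0.008, 0.0019, 0, 0], [-0.01, 0.0024, 0, 0]],
  ],
)

```text
time: 22.05
ee_pos: [0.5774, -0.0616, 0.0267]
orientation: [[-0.973, 0.23, 0.013], [0.23, 0.973, -0.003], [-0.013, 0.0, -1.0]]
contact_force: [12.2, -3.5, 18.4]
gripper_width: 0.0004
grip_force: 9.5
```

```bash
python3 -c "
from h import *
front('w5.png')"
```

```text
-57:150/89 -55:143/83 -52:144/83 -50:148/89 -47:146/84 -45:143/83 -42:147/87 -40:148/90 -37:151/89 -35:146/88 -32:144/84 -30:145/87 -27:144/86 -25:145/87 -22:153/91 -20:147/87 -17:137/82 -15:133/81 -12:134/82 -10:79/53 -7:82/54 -5:85/61 -2:79/53 0:76/51 3:82/54 5:79/55 8:78/53 10:80/58 13:84/58 15:82/58 18:76/52 20:75/50 23:77/54 25:77/51 28:77/54 30:70/48 33:72/49 35:69/47 38:74/51 40:73/54 43:75/52 45:75/51 48:73/49
-57:140/84 -55:134/76 -52:135/80 -50:135/78 -47:135/80 -45:141/82 -42:136/82 -40:131/81 -37:122/75 -35:127/75 -32:130/77 -30:135/79 -27:132/79 -25:137/85 -22:139/82 -20:137/85 -17:135/80 -15:135/84 -12:138/84 -10:69/45 -7:73/49 -5:79/58 -2:79/56 0:75/47 3:73/51 5:73/50 8:70/48 10:75/51 13:71/50 15:77/53 18:75/52 20:83/60 23:81/56 25:77/53 28:87/62 30:91/62 33:83/56 35:86/57 38:91/60 40:87/59 43:84/58 45:88/57 48:86/58
```

step_arm(
  deltas=[
    [[-0.002, 0.0005, 0, 0], [-0.004, 0.001, 0, 0], [-0.006, 0.0014, 0, 0], [-0.008, 0.0019, 0, 0], [-0.01, 0.0024, 0, 0]],
  ],
)

```text
time: 22.6
ee_pos: [0.5676, -0.0593, 0.0267]
orientation: [[-0.973, 0.23, 0.013], [0.23, 0.973, -0.003], [-0.014, 0.0, -1.0]]
contact_force: [11.9, -3.6, 19.5]
gripper_width: 0.0007
grip_force: 9.8
```

step_arm(
  deltas=[
    [[-0.002, 0.0005, 0, 0], [-0.004, 0.001, 0, 0], [-0.006, 0.0014, 0, 0], [-0.008, 0.0019, 0, 0]],
  ],
)

```text
time: 23.0
ee_pos: [0.5592, -0.0573, 0.0267]
orientation: [[-0.973, 0.23, 0.013], [0.23, 0.973, -0.003], [-0.013, 0.0, -1.0]]
contact_force: [8.3, -2.5, 23.0]
gripper_width: -0.0001
grip_force: 11.3
```

step_arm(
  deltas=[
    [[-0.002, 0.0005, 0, 0], [-0.004, 0.001, 0, 0], [-0.006, 0.0014, 0, 0], [-0.008, 0.0019, 0, 0], [-0.01, 0.0024, 0, 0], [-0.01, 0.0024, 0, 0]],
  ],
)

```text
time: 23.6
ee_pos: [0.5489, -0.0548, 0.0267]
orientation: [[-0.973, 0.23, 0.012], [0.23, 0.973, -0.003], [-0.012, 0.0, -1.0]]
contact_force: [8.1, -2.7, 23.5]
gripper_width: 0.0006
grip_force: 11.9
```

```bash
python3 -c "
from h import *
front('w6.png')"
```

```text
-60:151/90 -57:150/88 -55:158/96 -52:151/88 -50:149/91 -47:152/89 -45:147/89 -42:151/88 -40:85/58 -37:80/54 -35:80/56 -32:78/51 -30:80/58 -27:80/56 -25:79/55 -22:80/50 -20:82/54 -17:82/56 -15:78/53 -12:79/54 -10:77/51 -7:82/54 -5:78/54 -2:77/52 0:73/51 3:73/55 5:73/53 8:70/49 10:68/45 13:72/51 15:73/50 18:75/56 20:73/50 23:73/50 25:76/51 28:79/56 30:30/26 33:34/33 35:26/25 38:26/27 40:32/30 43:40/43 45:43/47 48:43/46
-60:141/83 -57:141/84 -55:138/80 -52:141/84 -50:142/86 -47:143/86 -45:140/83 -42:127/75 -40:73/51 -37:75/50 -35:74/53 -32:76/53 -30:74/53 -27:77/56 -25:75/52 -22:71/50 -20:76/51 -17:77/51 -15:80/56 -12:73/49 -10:84/57 -7:76/52 -5:77/54 -2:85/61 0:90/61 3:80/57 5:81/54 8:87/57 10:90/60 13:84/53 15:86/59 18:84/57 20:87/58 23:95/64 25:99/65 28:83/58 30:30/28 33:24/24 35:35/33 38:30/29 40:32/34 43:41/46 45:45/47 48:44/45
```

The front end is now about 41 mm out. I release the press, relaxing the drag while lifting.

step_arm(
  deltas=[
    [[0.001, -0.0002, 0.0008, 0], [0.002, -0.0004, 0.0016, 0], [0.0025, -0.0005, 0.0025, 0], [0.0025, -0.0005, 0.005, 0], [0.0025, -0.0005, 0.02, 0], [0.0025, -0.0005, 0.05, 0], [0.0025, -0.0005, 0.08, 0], [-0.02, 0.005, 0.09, 0], [-0.05, 0.012, 0.09, 0], [-0.05, 0.012, 0.09, 0], [-0.05, 0.012, 0.09, 0], [-0.05, 0.012, 0.09, 0]],
  ],
  jaw=0,
)

```text
time: 24.85
ee_pos: [0.4949, -0.0418, 0.1136]
orientation: [[-0.973, 0.23, 0.0], [0.23, 0.973, 0.0], [-0.0, 0.0, -1.0]]
contact_force: [-0.4, 0.1, -0.4]
gripper_width: 0.0004
grip_force: 0.0
```

step_arm(
  deltas=[
    [[0, 0, 0, 0], [0, 0, 0, 0], [0, 0, 0, 0], [0, 0, 0, 0]],
  ],
  jaw=0.05,
  force=30,
)

```text
time: 25.25
ee_pos: [0.4943, -0.0417, 0.1135]
orientation: [[-0.973, 0.23, -0.0], [0.23, 0.973, 0.0], [0.0, 0.0, -1.0]]
contact_force: [0.6, 0.2, 0.4]
gripper_width: 0.0269
grip_force: 0.0
```

```bash
python3 - <<'E'
from h import *
s=state();print(s['ee_pos'],s['gripper_width'],s['orientation'][:,1])
grab('scene','s7.png');grab('wrist','w7.png')
m=np.load('pics/s7.png.npz');u,v=proj(m,[.5,-.05,.06]).astype(int);print(u,v)
for z in (0,.03,.06,.09,.12,.14): print(z,proj(m,[s['ee_pos'][0],s['ee_pos'][1],z]))
a=cv2.resize(cv2.imread('pics/s7.png')[v-65:v+55,u-50:u+50],(400,480),interpolation=cv2.INTER_CUBIC)
b=cv2.resize(cv2.imread('pics/w7.png')[40:340,200:450],(400,480),interpolation=cv2.INTER_CUBIC)
cv2.imwrite('pics/c5.png',np.hstack([a,b]))
E
```

```text
[ 0.49426401 -0.04167631  0.11352658] 0.02690480875765368 [2.30130280e-01 9.73159826e-01 8.88272987e-05]
323 189
0 [319.50657886 206.08341177]
0.03 [319.52709194 197.43983414]
0.06 [319.54816223 188.56146172]
0.09 [319.56981276 179.43859582]
0.12 [319.59206783 170.0609961 ]
0.14 [319.60725302 163.66242591]
```

View pics/c5.png

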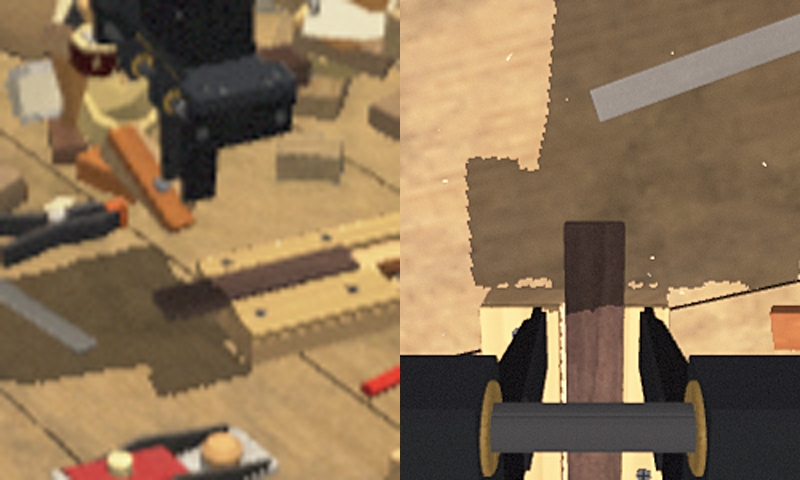

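The wrist crop shows the blank's overhanging end between (565,222) and (625,222), about 41 mm past the mouth edge (y≈305). The fingers straddle it on centre, and the scene view again puts the tips at about the reported TCP height.

```bash
python3 - <<'E'
from h import *
m=np.load('pics/w7.png.npz')
c=[ray(m,200+(x-400)*.625,40+222*.625,.028) for x in(565,625)];print(c)
f=(c[0]+c[1])/2; ux=np.array([.9726,-.2325])
print('front',f,'grip@20',f[:2]+.02*ux,'mouth', ray(m,200+(595-400)*.625,40+305*.625,.026))
E
```

```text
[array([ 0.47167402, -0.05058611,  0.028     ]), array([ 0.47835781, -0.02219554,  0.028     ])]
front [ 0.47501591 -0.03639082  0.028     ] grip@20 [ 0.49446791 -0.04104082] mouth [ 0.51771963 -0.04637784  0.026     ]
```

step_arm(
  deltas=[
    [[0, 0, -0.02, 0], [0, 0, -0.04, 0], [0, 0, -0.055, 0], [0, 0, -0.07, 0], [0, 0, -0.08, 0], [0, 0, -0.088, 0], [0, 0, -0.092, 0], [0, 0, -0.092, 0]],
  ],
)

```text
time: 26.15
ee_pos: [0.4942, -0.0416, 0.0214]
orientation: [[-0.973, 0.23, -0.0], [0.23, 0.973, 0.0], [0.0, 0.0, -1.0]]
contact_force: [-0.5, -0.2, 0.8]
gripper_width: 0.0496
grip_force: 0.0
```

step_arm(
  deltas=[
    [[0, 0, -0.003, 0], [0, 0, -0.006, 0], [0, 0, -0.009, 0], [0, 0, -0.0115, 0], [0, 0, -0.0115, 0]],
  ],
)

```text
time: 26.65
ee_pos: [0.4941, -0.0416, 0.0099]
orientation: [[-0.973, 0.23, -0.0], [0.23, 0.973, 0.0], [0.0, 0.0, -1.0]]
contact_force: [-0.1, -0.4, 0.2]
gripper_width: 0.0501
grip_force: 0.0
```

Close gently, then check the opening.

step_arm(
  deltas=[
    [[0, 0, 0, 0], [0, 0, 0, 0], [0, 0, 0, 0], [0, 0, 0, 0], [0, 0, 0, 0], [0, 0, 0, 0]],
  ],
  jaw=0.02,
  force=35,
)

```text
time: 27.25
ee_pos: [0.4942, -0.0417, 0.0102]
orientation: [[-0.973, 0.23, 0.0], [0.23, 0.973, 0.0], [-0.0, 0.0, -1.0]]
contact_force: [0.2, -0.0, 1.1]
gripper_width: 0.0299
grip_force: 35.0
```

step_arm(
  deltas=[
    [[0, 0, 0.001, 0], [0, 0, 0.003, 0], [0, 0, 0.006, 0], [0, 0, 0.01, 0], [0, 0, 0.015, 0], [0, 0, 0.022, 0], [0, 0, 0.03, 0], [0, 0, 0.03, 0], [0, 0, 0.03, 0]],
  ],
)

```text
time: 28.15
ee_pos: [0.4943, -0.0417, 0.0405]
orientation: [[-0.973, 0.23, 0.001], [0.23, 0.973, -0.0], [-0.001, 0.0, -1.0]]
contact_force: [0.2, -0.2, -0.7]
gripper_width: 0.0296
grip_force: 35.0
```

```bash
python3 - <<'E'
from h import *
s=state();print(s['ee_pos'],s['gripper_width'],s['contact_force'],s['moment'])
grab('scene','s8.png');grab('wrist','w8.png')
m=np.load('pics/s8.png.npz');u,v=proj(m,[.54,-.05,.06]).astype(int)
a=cv2.resize(cv2.imread('pics/s8.png')[v-60:v+40,u-50:u+50],(400,400),interpolation=cv2.INTER_CUBIC)
b=cv2.resize(cv2.imread('pics/w8.png')[60:340,180:460],(400,400),interpolation=cv2.INTER_CUBIC)
cv2.imwrite('pics/c6.png',np.hstack([a,b]))
E
```

```text
[ 0.49429967 -0.04166788  0.04047426] 0.0295969177263634 [ 0.20088368 -0.1703032  -0.69778422] [0.01957279 0.05293343 0.02778682]
```

View pics/c6.png

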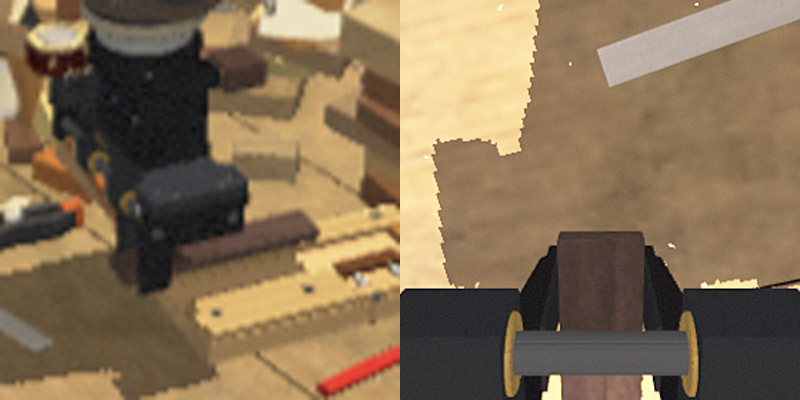

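The blank is held level and lifted clear. The end is at crop (600,232), roughly 20 mm beyond the grip. Now I work out the cradle target.

```bash
python3 - <<'E'
from h import *
m=np.load('pics/w8.png.npz')
for zt in(.0575,.0605,.0635):
  f=[ray(m,180+(x-400)*.7,60+232*.7,zt) for x in(559,644)];print('front',zt,np.round(f,4),'to TCP',np.round((np.array([.4943,-.0417])-(f[0]+f[1])[:2]/2)@np.array([.9726,-.2325]),4))
m=np.load('pics/w1.png.npz')
for h in(0,.004,.008):
  a=ray(m,112+203/3,150+93/6,.018+h);b=ray(m,112+8/3,150+305/6,.018+h);fe=ray(m,112+172/3,150+350/6,.03+h)
  d=a-b;y=np.arctan2(d[1],d[0])-np.pi/2;mid=(a+b)/2;ex=np.array([np.cos(y),np.sin(y)]);ey=np.array([-ex[1],ex[0]])
  o=mid[:2]+.09*ex
  print(h,'w',np.linalg.norm(d),'yaw',y,'org',o,'fence corner in cradle',(fe[:2]-o)@ex,(fe[:2]-o)@ey,'seat',o-.055*ex-.003*ey)
E
```

```text
front 0.0575 [[ 0.4705 -0.0511  0.0575]
 [ 0.4771 -0.0229  0.0575]] to TCP 0.021
front 0.0605 [[ 0.4695 -0.0506  0.0605]
 [ 0.476  -0.0229  0.0605]] to TCP 0.0221
front 0.0635 [[ 0.4685 -0.0501  0.0635]
 [ 0.4749 -0.0229  0.0635]] to TCP 0.0232
0 w 0.10157671319279415 yaw 0.2440016844670525 org [ 0.59668506 -0.28177468] fence corner in cradle -0.04943348431281211 0.013490778660981598 seat [ 0.54403898 -0.29797314]
0.004 w 0.10062613032026045 yaw 0.24400168446705295 org [ 0.59625601 -0.27952327] fence corner in cradle -0.04982039798233096 0.013426982892499084 seat [ 0.54360993 -0.29572173]
0.008 w 0.09967554744772661 yaw 0.24400168446705295 org [ 0.59582696 -0.27727186] fence corner in cradle -0.05020731165184994 0.01336318712401652 seat [ 0.54318088 -0.29347032]
```

step_arm(
  deltas=[
    [[0, 0, 0.02, 0], [0, 0, 0.04, 0], [-0.002, -0.03, 0.04, 3], [-0.004, -0.06, 0.04, 6], [-0.006, -0.09, 0.04, 9], [-0.008, -0.12, 0.04, 12], [-0.009, -0.15, 0.04, 15], [-0.01, -0.18, 0.04, 18], [-0.011, -0.21, 0.04, 21], [-0.012, -0.24, 0.04, 24], [-0.013, -0.265, 0.04, 26], [-0.013, -0.2776, 0.04, 27.15]],
  ],
)

```text
time: 29.45
ee_pos: [0.4808, -0.3212, 0.0796]
orientation: [[-0.971, -0.239, -0.0], [-0.239, 0.971, 0.0], [0.0, 0.0, -1.0]]
contact_force: [-0.5, 0.4, -0.6]
gripper_width: 0.0294
grip_force: 35.0
```

step_arm(
  deltas=[
    [[0, 0, 0, 0], [0, 0, 0, 0], [0, 0, 0, 0]],
  ],
)

```text
time: 29.75
ee_pos: [0.4811, -0.3183, 0.08]
orientation: [[-0.971, -0.239, -0.001], [-0.239, 0.971, 0.001], [0.0, 0.001, -1.0]]
contact_force: [-1.1, -0.2, -0.6]
gripper_width: 0.0295
grip_force: 35.0
```

```bash
python3 - <<'E'
from h import *
s=state();print(s['ee_pos'],s['gripper_width'],np.degrees(np.arctan2(-s['orientation'][0,1],s['orientation'][1,1])))
grab('wrist','w9.png');grab('top','t9.png');grab('scene','s9.png')
b=cv2.imread('pics/w9.png')[100:340,170:490]
a=cv2.resize(cv2.imread('pics/t9.png')[100:210,370:450],(400,550),interpolation=cv2.INTER_CUBIC)
c=cv2.resize(cv2.imread('pics/s9.png')[150:280,340:470],(400,275),interpolation=cv2.INTER_CUBIC)
b=cv2.resize(b,(400,275),interpolation=cv2.INTER_CUBIC)
cv2.imwrite('pics/c7.png',np.hstack([a,np.vstack([b,c])]))
E
```

```text
[ 0.48111218 -0.31828762  0.07999375] 0.029503451277845268 13.856080002109094
```

View pics/c7.png

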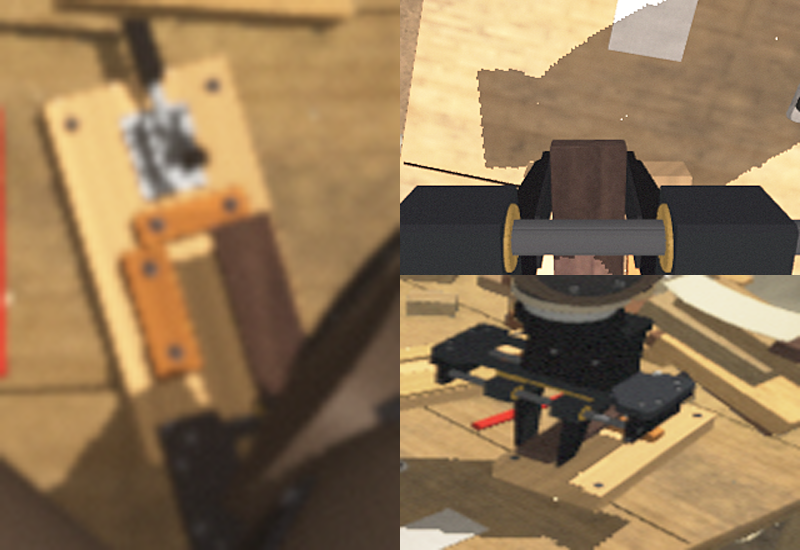

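The top crop shows the held blank parallel to the fence, its far end at about (213,232)–(268,212), the fence's front corner at about (200,372) and the fence/stop corner at about (172,242). I check the offsets numerically from the same camera.

```bash
python3 - <<'E'
from h import *
m=np.load('pics/t9.png.npz');q=lambda x,y,z:ray(m,370+(x+.5)/5-.5,100+(y+.5)/5-.5,z)[:2]
y=.242;ex=np.array([np.cos(y),np.sin(y)]);ey=np.array([-ex[1],ex[0]])
p=np.array([.4811,-.3183])
for z in(.095,.1): 
  a,b=q(213,232,z),q(268,212,z);c=(a+b)/2;print('far end',c,'rel TCP',(c-p)@ex,(c-p)@ey,np.linalg.norm(a-b),'yaw',np.arctan2(*(b-a)[::-1])+np.pi/2)
for h in (.002,.006):
  f,k=q(200,372,.03+h),q(172,242,.03+h);print(h,'len',np.linalg.norm(k-f),'yaw',np.arctan2(*(k-f)[::-1]));c=k
  print('blank end to corner dx,dy',[( k-(q(213,232,.098)+q(268,212,.098))/2)@e for e in(ex,ey)])
  print('TCP home', k-.129*ex-.015*ey)
E
```

```text
far end [ 0.60539086 -0.28737157] rel TCP 0.12808094070821782 0.00024153104840452988 0.02899406942787947 yaw 0.3286369926752748
far end [ 0.60428979 -0.28620582] rel TCP 0.12729132054317022 0.0016371827999649446 0.02885496327404929 yaw 0.3286369926752719
0.002 len 0.0697104270340265 yaw 0.16741522972614378
blank end to corner dx,dy [np.float64(0.009608271022596773), np.float64(0.018970039482333445)]
TCP home [ 0.48786609 -0.31142937]
0.006 len 0.06945811727328312 yaw 0.1674152297261434
blank end to corner dx,dy [np.float64(0.008979523668737709), np.float64(0.019951222038159033)]
TCP home [ 0.48702053 -0.31062746]
```

step_arm(
  deltas=[
    [[0, 0, -0.015, 0], [0, 0, -0.03, 0], [0, 0, -0.042, 0], [0, 0, -0.05, 0], [0, 0, -0.055, 0], [0, 0, -0.057, 0], [0, 0, -0.058, 0], [0, 0, -0.058, 0]],
  ],
)

```text
time: 30.7
ee_pos: [0.4813, -0.3193, 0.0224]
orientation: [[-0.971, -0.239, 0.0], [-0.239, 0.971, -0.0], [-0.0, -0.0, -1.0]]
contact_force: [0.3, 0.5, -1.4]
gripper_width: 0.0295
grip_force: 35.0
```

step_arm(
  deltas=[
    [[0, 0, -0.0005, 0], [0, 0, -0.001, 0], [0, 0, -0.0015, 0], [0, 0, -0.0015, 0]],
  ],
)

```text
time: 31.1
ee_pos: [0.4812, -0.3192, 0.0207]
orientation: [[-0.971, -0.239, 0.0], [-0.239, 0.971, 0.0], [-0.0, 0.0, -1.0]]
contact_force: [-0.3, -0.2, -1.0]
gripper_width: 0.0297
grip_force: 35.0
```

step_arm(
  deltas=[
    [[0, 0, -0.0005, 0], [0, 0, -0.001, 0], [0, 0, -0.001, 0]],
  ],
)

```text
time: 31.4
ee_pos: [0.4811, -0.3192, 0.0196]
orientation: [[-0.971, -0.239, -0.0], [-0.239, 0.971, 0.0], [0.0, 0.0, -1.0]]
contact_force: [-0.0, -0.1, -0.4]
gripper_width: 0.0297
grip_force: 35.0
```

step_arm(
  deltas=[
    [[0, 0, -0.0005, 0], [0, 0, -0.001, 0], [0, 0, -0.001, 0]],
  ],
)

```text
time: 31.7
ee_pos: [0.4811, -0.3192, 0.0186]
orientation: [[-0.971, -0.239, -0.0], [-0.239, 0.971, 0.0], [0.0, 0.0, -1.0]]
contact_force: [-0.3, -0.7, 0.1]
gripper_width: 0.0295
grip_force: 35.0
```

step_arm(
  deltas=[
    [[0, 0, -0.0005, 0], [0, 0, -0.0008, 0], [0, 0, -0.0008, 0]],
  ],
)

```text
time: 32.0
ee_pos: [0.4812, -0.3192, 0.0178]
orientation: [[-0.971, -0.239, -0.0], [-0.239, 0.971, 0.0], [0.0, 0.0, -1.0]]
contact_force: [0.6, 0.2, -1.3]
gripper_width: 0.0298
grip_force: 35.0
```

step_arm(
  deltas=[
    [[0, 0, -0.0005, 0], [0, 0, -0.0008, 0], [0, 0, -0.0008, 0]],
  ],
)

```text
time: 32.3
ee_pos: [0.4812, -0.3192, 0.017]
orientation: [[-0.971, -0.239, -0.0], [-0.239, 0.971, 0.0], [0.0, 0.0, -1.0]]
contact_force: [-0.4, 0.3, -1.1]
gripper_width: 0.0297
grip_force: 35.0
```

step_arm(
  deltas=[
    [[0, 0, -0.0005, 0], [0, 0, -0.0008, 0], [0, 0, -0.0008, 0]],
  ],
)

```text
time: 32.6
ee_pos: [0.4811, -0.3192, 0.0162]
orientation: [[-0.971, -0.239, -0.0], [-0.239, 0.971, 0.0], [0.0, 0.0, -1.0]]
contact_force: [0.1, -0.2, -0.1]
gripper_width: 0.0296
grip_force: 35.0
```

step_arm(
  deltas=[
    [[0, 0, -0.0005, 0], [0, 0, -0.0008, 0], [0, 0, -0.0008, 0]],
  ],
)

```text
time: 32.9
ee_pos: [0.4812, -0.3193, 0.0156]
orientation: [[-0.971, -0.239, 0.0], [-0.239, 0.971, 0.0], [-0.0, 0.0, -1.0]]
contact_force: [-0.8, 0.4, 1.5]
gripper_width: 0.0294
grip_force: 35.0
```

step_arm(
  deltas=[
    [[0, 0, -0.0004, 0], [0, 0, -0.0004, 0]],
  ],
)

```text
time: 33.1
ee_pos: [0.4812, -0.3193, 0.0154]
orientation: [[-0.971, -0.239, 0.0], [-0.239, 0.971, -0.0], [-0.0, -0.0, -1.0]]
contact_force: [-1.8, 0.7, 5.1]
gripper_width: 0.03
grip_force: 35.0
```

step_arm(
  deltas=[
    [[0, 0, -0.0003, 0], [0, 0, -0.0003, 0], [0, 0, -0.0003, 0]],
  ],
)

```text
time: 33.4
ee_pos: [0.4812, -0.3193, 0.0153]
orientation: [[-0.971, -0.239, 0.0], [-0.239, 0.971, -0.0], [-0.0, -0.0, -1.0]]
contact_force: [-2.8, 1.2, 7.5]
gripper_width: 0.0299
grip_force: 35.0
```

```bash
python3 -c "
from h import *
s=state();print(s['ee_pos'],s['contact_force'],s['moment'])"
```

```text
[ 0.48117261 -0.31928041  0.01529731] [-2.80223306  1.19566887  7.48256899] [0.28567348 0.29076069 0.02288753]
```

Seated flat on the base. I ease the pressure, then slide towards the stop.

step_arm(
  deltas=[
    [[0, 0, 0.0005, 0], [0.001, 0.0002, 0.0005, 0], [0.003, 0.0007, 0.0005, 0], [0.005, 0.0012, 0.0005, 0], [0.0055, 0.0014, 0.0005, 0], [0.0055, 0.0014, 0.0005, 0]],
  ],
)

```text
time: 34.0
ee_pos: [0.4869, -0.318, 0.0155]
orientation: [[-0.971, -0.239, 0.0], [-0.239, 0.971, -0.0], [-0.0, -0.0, -1.0]]
contact_force: [-1.4, -0.8, 6.0]
gripper_width: 0.0295
grip_force: 35.0
```

step_arm(
  deltas=[
    [[0.0005, 0.00012, 0, 0], [0.001, 0.00025, 0, 0], [0.0015, 0.00037, 0, 0]],
  ],
)

```text
time: 34.3
ee_pos: [0.4882, -0.3177, 0.0155]
orientation: [[-0.971, -0.239, 0.0], [-0.239, 0.971, -0.0], [0.0, -0.0, -1.0]]
contact_force: [-3.4, -1.4, 5.4]
gripper_width: 0.0294
grip_force: 35.0
```

step_arm(
  deltas=[
    [[0.0005, 0.00012, 0, 0], [0.001, 0.00025, 0, 0], [0.001, 0.00025, 0, 0]],
  ],
)

```text
time: 34.6
ee_pos: [0.4892, -0.3174, 0.0155]
orientation: [[-0.971, -0.239, 0.0], [-0.239, 0.971, -0.0], [-0.0, -0.0, -1.0]]
contact_force: [-4.0, -0.5, 6.6]
gripper_width: 0.0297
grip_force: 35.0
```

step_arm(
  deltas=[
    [[0.0005, 0.00012, 0, 0], [0.001, 0.00025, 0, 0], [0.001, 0.00025, 0, 0]],
  ],
)

```text
time: 34.9
ee_pos: [0.4896, -0.3173, 0.0155]
orientation: [[-0.971, -0.239, -0.001], [-0.239, 0.971, 0.0], [0.001, 0.0, -1.0]]
contact_force: [-7.9, -3.0, 7.3]
gripper_width: 0.0294
grip_force: 35.0
```

Stop contact (about 8 N). I ease off slightly and go sideways towards the fence.

step_arm(
  deltas=[
    [[-0.0006, -0.00015, 0.0002, 0], [-0.0008, 0.0008, 0.0002, 0], [-0.0011, 0.0018, 0.0002, 0], [-0.0013, 0.0028, 0.0002, 0], [-0.0013, 0.0028, 0.0002, 0]],
  ],
)

```text
time: 35.4
ee_pos: [0.489, -0.3147, 0.0156]
orientation: [[-0.971, -0.239, 0.0], [-0.239, 0.971, -0.001], [-0.0, -0.001, -1.0]]
contact_force: [-3.1, -4.7, 2.2]
gripper_width: 0.0297
grip_force: 35.0
```

step_arm(
  deltas=[
    [[-0.00012, 0.0005, 0, 0], [-0.00024, 0.001, 0, 0], [-0.00024, 0.001, 0, 0]],
  ],
)

```text
time: 35.7
ee_pos: [0.4887, -0.3138, 0.0156]
orientation: [[-0.971, -0.239, 0.0], [-0.239, 0.971, -0.001], [-0.0, -0.001, -1.0]]
contact_force: [-3.1, -5.6, 3.7]
gripper_width: 0.0296
grip_force: 35.0
```

step_arm(
  deltas=[
    [[-0.00012, 0.0005, 0, 0], [-0.00024, 0.001, 0, 0], [-0.00024, 0.001, 0, 0]],
  ],
)

```text
time: 36.0
ee_pos: [0.4885, -0.3128, 0.0156]
orientation: [[-0.971, -0.239, 0.001], [-0.239, 0.971, -0.001], [-0.0, -0.001, -1.0]]
contact_force: [-3.5, -5.6, 3.7]
gripper_width: 0.0294
grip_force: 35.0
```

step_arm(
  deltas=[
    [[-0.00012, 0.0005, 0, 0], [-0.00024, 0.001, 0, 0], [-0.00024, 0.001, 0, 0]],
  ],
)

```text
time: 36.3
ee_pos: [0.4883, -0.3119, 0.0156]
orientation: [[-0.971, -0.239, 0.001], [-0.239, 0.971, -0.001], [-0.0, -0.001, -1.0]]
contact_force: [-3.9, -4.7, 3.8]
gripper_width: 0.0295
grip_force: 35.0
```

step_arm(
  deltas=[
    [[-0.00012, 0.0005, 0, 0], [-0.0002, 0.0008, 0, 0], [-0.0002, 0.0008, 0, 0]],
  ],
)

```text
time: 36.6
ee_pos: [0.488, -0.3111, 0.0156]
orientation: [[-0.971, -0.239, 0.001], [-0.239, 0.971, -0.001], [-0.0, -0.001, -1.0]]
contact_force: [-4.3, -5.4, 2.9]
gripper_width: 0.0294
grip_force: 35.0
```

step_arm(
  deltas=[
    [[-0.00012, 0.0005, 0, 0], [-0.0002, 0.0008, 0, 0], [-0.0002, 0.0008, 0, 0]],
  ],
)

```text
time: 36.9
ee_pos: [0.4878, -0.3103, 0.0156]
orientation: [[-0.971, -0.239, 0.001], [-0.239, 0.971, -0.001], [-0.0, -0.001, -1.0]]
contact_force: [-3.0, -5.6, 3.2]
gripper_width: 0.0297
grip_force: 35.0
```

step_arm(
  deltas=[
    [[-0.00012, 0.0005, 0, 0], [-0.0002, 0.0008, 0, 0], [-0.0002, 0.0008, 0, 0]],
  ],
)

```text
time: 37.2
ee_pos: [0.4877, -0.3095, 0.0156]
orientation: [[-0.971, -0.239, 0.001], [-0.239, 0.971, -0.001], [-0.0, -0.001, -1.0]]
contact_force: [-4.1, -6.1, 3.6]
gripper_width: 0.0295
grip_force: 35.0
```

step_arm(
  deltas=[
    [[-0.00012, 0.0005, 0, 0], [-0.0002, 0.0008, 0, 0], [-0.0002, 0.0008, 0, 0]],
  ],
)

```text
time: 37.5
ee_pos: [0.4874, -0.3087, 0.0156]
orientation: [[-0.971, -0.239, 0.001], [-0.239, 0.971, -0.001], [-0.0, -0.001, -1.0]]
contact_force: [-3.6, -4.8, 2.7]
gripper_width: 0.0299
grip_force: 35.0
```

step_arm(
  deltas=[
    [[-0.00012, 0.0005, 0, 0], [-0.0002, 0.0008, 0, 0], [-0.0002, 0.0008, 0, 0]],
  ],
)

```text
time: 37.8
ee_pos: [0.4872, -0.3079, 0.0156]
orientation: [[-0.971, -0.239, 0.001], [-0.239, 0.971, -0.001], [-0.0, -0.001, -1.0]]
contact_force: [-4.8, -6.1, 4.0]
gripper_width: 0.0295
grip_force: 35.0
```

step_arm(
  deltas=[
    [[-0.00012, 0.0005, 0, 0], [-0.0002, 0.0008, 0, 0], [-0.0002, 0.0008, 0, 0]],
  ],
)

```text
time: 38.1
ee_pos: [0.4872, -0.3078, 0.0156]
orientation: [[-0.971, -0.239, 0.001], [-0.239, 0.971, -0.002], [-0.001, -0.002, -1.0]]
contact_force: [-4.4, -10.1, 1.8]
gripper_width: 0.0294
grip_force: 35.0
```

```bash
python3 - <<'E'
from h import *
s=state();print(s['ee_pos'],s['contact_force'],s['moment'])
im,m=grab('top','t10.png'); hsv=cv2.cvtColor(im,cv2.COLOR_RGB2HSV)
print(im[125:180:3,395:430:1].sum(2)//10)
E
```

```text
[ 0.48724691 -0.30777922  0.01558278] [ -4.35957616 -10.09619421   1.84748948] [-1.70442773  0.71346287 -0.35871686]
[[58 48 34 33 46 42 34 36 38 33 32 47 58 58 56 55 54 55 55 55 55 55 54 53
  48 43 43 43 43 44 43 43 42 42 43]
 [53 46 33 25 31 47 47 40 33 26 22 22 24 31 41 49 52 54 55 55 55 55 55 54
  53 46 42 41 41 41 41 41 40 40 40]
 [57 58 52 38 27 35 51 44 29 23 22 17 13 13 14 19 33 47 54 55 55 55 55 54
  54 52 45 39 38 37 38 38 39 40 40]
 [56 54 49 42 32 25 29 42 50 58 59 48 40 46 54 56 54 54 55 55 55 55 55 55
  54 54 51 44 38 36 36 35 35 36 37]
 [57 57 56 62 56 42 32 31 34 42 56 63 64 58 52 51 53 52 51 51 48 46 48 50
  53 54 53 50 42 37 36 37 38 38 40]
 [57 57 57 54 51 47 43 47 50 50 48 48 48 45 45 45 44 44 42 36 29 29 36 42
  46 51 54 53 49 41 36 35 36 36 37]
 [54 48 43 42 40 37 37 39 39 40 40 39 40 39 39 40 40 40 39 39 39 37 37 37
  41 48 53 54 53 49 41 36 36 36 37]
 [52 40 30 36 38 36 34 36 39 39 37 35 36 35 30 26 25 24 26 35 47 52 54 54
  55 54 54 54 54 53 48 41 37 36 37]
 [53 49 40 34 34 37 39 35 29 23 21 21 23 23 23 23 23 22 22 28 42 52 54 54
  54 54 55 54 54 54 53 48 42 
[... 407 characters left out ...]
 33
  46 52 53 52 42 27 15 11 11 12 13]
 [57 52 39 34 38 39 39 39 38 38 38 38 35 28 22 21 22 23 22 20 21 20 20 24
  35 43 37 23 14 11 11 12 13 12 12]
 [58 57 51 39 35 39 40 39 38 38 38 38 38 33 26 22 21 23 22 21 20 20 20 19
  16 13 11 11 12 13 12 12 11 12 11]
 [36 47 50 39 28 33 37 35 29 23 26 33 38 37 31 25 22 22 23 22 21 19 16 12
  11 11 11 13 12 12 12 11 12 14 18]
 [19 19 19 19 18 17 19 19 20 20 20 22 27 33 33 27 22 22 22 21 18 13 11 11
  12 13 12 12 11 11 12 15 21 25 27]
 [20 20 19 19 18 18 18 17 19 23 26 32 43 51 46 32 22 21 20 17 13 12 12 12
  11 11 11 11 12 17 23 28 31 30 30]
 [21 21 21 20 20 19 19 19 18 18 19 20 23 27 32 30 21 17 15 13 12 11 11 11
  12 12 13 17 24 29 31 32 32 32 32]]
```

Fence contact reached (Fy about −10 N) with the stop still touching. Image rows show no light gap between the blank and the fence or stop. Release.

step_arm(
  deltas=[
    [[0, 0, 0, 0], [0, 0, 0, 0], [0, 0, 0, 0], [0, 0, 0, 0], [0, 0, 0, 0]],
  ],
  jaw=0.045,
)

```text
time: 38.65
ee_pos: [0.487, -0.3062, 0.0154]
orientation: [[-0.971, -0.24, -0.0], [-0.24, 0.971, 0.0], [0.0, 0.0, -1.0]]
contact_force: [0.5, -0.2, 0.3]
gripper_width: 0.0452
grip_force: 0.0
```

step_arm(
  deltas=[
    [[0, 0, 0.005, 0], [0, 0, 0.015, 0], [0, 0, 0.03, 0], [0, 0, 0.06, 0], [0, 0, 0.09, 0], [-0.02, -0.03, 0.12, 0], [-0.04, -0.06, 0.14, 0], [-0.06, -0.1, 0.15, 0], [-0.06, -0.1, 0.15, 0], [-0.06, -0.1, 0.15, 0]],
  ],
)

```text
time: 39.65
ee_pos: [0.4264, -0.4068, 0.1662]
orientation: [[-0.971, -0.238, 0.001], [-0.238, 0.971, -0.0], [-0.0, -0.001, -1.0]]
contact_force: [0.1, 1.1, -0.2]
gripper_width: 0.0451
grip_force: 0.0
```

```bash
python3 - <<'E'
from h import *
s=state();print(s['ee_pos'],s['contact_force'],s['gripper_width'])
im,m=grab('wrist','w11.png');im2,m2=grab('top','t11.png')
np.set_printoptions(linewidth=250)
for h in(.004,):
  y=.242;ex=np.array([np.cos(y),np.sin(y)]);ey=np.array([-ex[1],ex[0]])
  c=np.array([.4872,-.3078])+.0535*ex   # believed blank centre
  for name,I,M in(('top',im2,m2),('wrist',im,m)):
    for along in(-.065,-.05,-.02,.0,.03,.06):
      L=[]
      for o in np.arange(-.024,.0245,.002):
        p=c+along*ex+o*ey;u,v=proj(M,[*p,.028+h])
        L.append(int(cv2.getRectSubPix(I,(1,1),(float(u),float(v))).sum()/3) if 0<=u<640 and 0<=v<400 else -1)
      print(name,along,L)
  for o in(-.01,-.005,0,.005,.01):
      print('end',o,[int(cv2.getRectSubPix(im2,(1,1),tuple(map(float,proj(m2,[*(c+a*ex+o*ey),.032])))).sum()/3) for a in np.arange(-.09,.0905,.003)])
E
```

```text
[ 0.42640172 -0.40684697  0.16623048] [ 0.10933816  1.07168348 -0.15924505] 0.04508393027874192
top -0.065 [113, 115, 122, 125, 120, 102, 76, 66, 63, 64, 67, 64, 64, 64, 65, 65, 65, 64, 62, 58, 56, 58, 63, 68, 75]
top -0.05 [121, 124, 125, 121, 109, 87, 72, 65, 65, 66, 65, 63, 61, 60, 63, 65, 67, 65, 62, 58, 55, 60, 63, 67, 71]
top -0.02 [173, 173, 172, 165, 142, 110, 75, 64, 61, 63, 64, 65, 65, 66, 68, 69, 68, 68, 67, 80, 110, 149, 177, 187, 189]
top 0.0 [175, 174, 173, 171, 151, 117, 83, 67, 65, 65, 66, 66, 66, 69, 73, 72, 73, 72, 71, 75, 96, 128, 166, 182, 187]
top 0.03 [176, 174, 170, 160, 139, 105, 81, 68, 66, 67, 68, 70, 73, 74, 74, 73, 71, 74, 83, 102, 121, 125, 125, 123, 123]
top 0.06 [175, 175, 172, 162, 141, 107, 85, 75, 73, 73, 76, 75, 75, 75, 74, 73, 72, 74, 81, 95, 112, 120, 121, 119, 116]
wrist -0.065 [27, 26, 28, 27, 24, 39, 113, 115, 117, 124, 122, 118, 112, 110, 112, 129, 129, 122, 114, 121, 225, 220, 220, 218, 215]
wrist -0.05 [28, 25, 26, 27, 28, 21, 26, 27, 27, 26, 28, 98, 114, 42, 39, 45, 43, 44, 44, 46, 43, 44, 46, 44, 43]
wrist -0.02 [92, 94, 94, 94, 92, 94, 93
[... 1016 characters left out ...]
 62, 61, 61, 62, 63, 64, 65, 65, 67, 66, 66, 66, 67, 66, 68, 69, 71, 71, 72, 70, 71, 71, 73, 73, 73, 74, 76, 76, 76, 76, 79, 80, 77, 75, 74, 75, 76, 76, 83, 113, 127, 127, 129, 136]
end 0.005 [65, 65, 65, 69, 78, 75, 66, 64, 65, 64, 65, 63, 64, 64, 64, 66, 66, 65, 65, 65, 66, 68, 69, 68, 69, 70, 70, 71, 73, 72, 73, 73, 75, 75, 76, 75, 74, 74, 75, 75, 74, 75, 74, 74, 74, 74, 74, 76, 75, 74, 73, 73, 72, 74, 73, 77, 99, 123, 128, 128, 133]
end 0.01 [65, 66, 71, 89, 109, 98, 75, 65, 64, 63, 63, 64, 65, 66, 66, 67, 66, 65, 66, 67, 68, 67, 68, 67, 68, 67, 69, 70, 70, 71, 72, 73, 72, 75, 75, 74, 75, 74, 73, 73, 74, 71, 74, 74, 72, 75, 74, 74, 74, 75, 74, 73, 73, 71, 70, 80, 111, 128, 126, 127, 132]
```

The blank lies at the fence and stop in the image profile. The yaw reads up to about 0.012 rad off the fence, so I nudge its side gently against the fence with closed fingertips to make sure.

step_arm(
  deltas=[
    [[0.03, 0.02, 0, 0], [0.07, 0.04, 0, 0], [0.11, 0.065, 0, 0], [0.149, 0.089, 0, 0], [0.149, 0.089, 0, 0], [0.149, 0.089, -0.03, 0], [0.149, 0.089, -0.06, 0], [0.149, 0.089, -0.09, 0], [0.149, 0.089, -0.115, 0], [0.149, 0.089, -0.125, 0], [0.149, 0.089, -0.13, 0], [0.149, 0.089, -0.13, 0]],
  ],
  jaw=0,
)

```text
time: 40.95
ee_pos: [0.5761, -0.3171, 0.0357]
orientation: [[-0.971, -0.24, -0.0], [-0.24, 0.971, 0.0], [0.0, 0.0, -1.0]]
contact_force: [-0.3, -0.2, 1.2]
gripper_width: 0.0005
grip_force: 0.0
```

step_arm(
  deltas=[
    [[0, 0, -0.002, 0], [0, 0, -0.004, 0], [0, 0, -0.006, 0], [0, 0, -0.008, 0], [0, 0, -0.009, 0], [0, 0, -0.009, 0]],
  ],
)

```text
time: 41.55
ee_pos: [0.5759, -0.3173, 0.0263]
orientation: [[-0.971, -0.239, -0.0], [-0.239, 0.971, 0.0], [0.0, 0.0, -1.0]]
contact_force: [0.5, 0.5, 0.2]
gripper_width: 0.0004
grip_force: 0.0
```

step_arm(
  deltas=[
    [[-0.00024, 0.001, 0, 0], [-0.0005, 0.002, 0, 0], [-0.0007, 0.003, 0, 0], [-0.0007, 0.003, 0, 0]],
  ],
)

```text
time: 41.95
ee_pos: [0.5753, -0.3142, 0.0265]
orientation: [[-0.971, -0.239, -0.0], [-0.239, 0.971, 0.0], [0.0, 0.0, -1.0]]
contact_force: [0.0, -0.2, -0.9]
gripper_width: 0.0006
grip_force: 0.0
```

step_arm(
  deltas=[
    [[-0.0002, 0.0008, 0, 0], [-0.0004, 0.0015, 0, 0], [-0.0004, 0.0015, 0, 0]],
  ],
)

```text
time: 42.25
ee_pos: [0.5748, -0.3128, 0.0265]
orientation: [[-0.971, -0.239, -0.0], [-0.239, 0.971, 0.0], [-0.0, 0.0, -1.0]]
contact_force: [0.4, 0.1, -0.2]
gripper_width: 0.0002
grip_force: 0.0
```

step_arm(
  deltas=[
    [[-0.0001, 0.0005, 0, 0], [-0.00024, 0.001, 0, 0], [-0.00024, 0.001, 0, 0]],
  ],
)

```text
time: 42.55
ee_pos: [0.5746, -0.3118, 0.0264]
orientation: [[-0.971, -0.239, -0.0], [-0.239, 0.971, 0.0], [0.0, 0.0, -1.0]]
contact_force: [0.3, 0.1, 0.0]
gripper_width: 0.0006
grip_force: 0.0
```

step_arm(
  deltas=[
    [[-0.0001, 0.0005, 0, 0], [-0.00024, 0.001, 0, 0], [-0.00024, 0.001, 0, 0]],
  ],
)

```text
time: 42.85
ee_pos: [0.5743, -0.3108, 0.0264]
orientation: [[-0.971, -0.239, -0.0], [-0.239, 0.971, 0.0], [0.0, 0.0, -1.0]]
contact_force: [0.1, 0.7, -0.3]
gripper_width: 0.0003
grip_force: 0.0
```

step_arm(
  deltas=[
    [[-0.0001, 0.0005, 0, 0], [-0.00024, 0.001, 0, 0], [-0.00024, 0.001, 0, 0]],
  ],
)

```text
time: 43.15
ee_pos: [0.5741, -0.3098, 0.0264]
orientation: [[-0.971, -0.239, -0.0], [-0.239, 0.971, 0.0], [0.0, 0.0, -1.0]]
contact_force: [-0.1, 0.4, 0.0]
gripper_width: 0.0006
grip_force: 0.0
```

step_arm(
  deltas=[
    [[-0.0001, 0.0005, 0, 0], [-0.00024, 0.001, 0, 0], [-0.00024, 0.001, 0, 0]],
  ],
)

```text
time: 43.45
ee_pos: [0.5739, -0.3088, 0.0265]
orientation: [[-0.971, -0.239, -0.0], [-0.239, 0.971, 0.0], [0.0, 0.0, -1.0]]
contact_force: [-0.6, -0.7, -0.9]
gripper_width: 0.0004
grip_force: 0.0
```

step_arm(
  deltas=[
    [[-0.0001, 0.0005, 0, 0], [-0.00024, 0.001, 0, 0], [-0.00024, 0.001, 0, 0]],
  ],
)

```text
time: 43.75
ee_pos: [0.5736, -0.3078, 0.0264]
orientation: [[-0.971, -0.239, -0.0], [-0.239, 0.971, 0.0], [0.0, 0.0, -1.0]]
contact_force: [0.3, -0.0, 0.3]
gripper_width: 0.0006
grip_force: 0.0
```

step_arm(
  deltas=[
    [[-0.0001, 0.0005, 0, 0], [-0.0001, 0.0005, 0, 0]],
  ],
)

```text
time: 43.95
ee_pos: [0.5735, -0.3073, 0.0264]
orientation: [[-0.971, -0.239, -0.0], [-0.239, 0.971, 0.0], [0.0, 0.0, -1.0]]
contact_force: [0.4, -0.1, 0.4]
gripper_width: 0.0007
grip_force: 0.0
```

step_arm(
  deltas=[
    [[-0.0001, 0.0005, 0, 0], [-0.0001, 0.0005, 0, 0]],
  ],
)

```text
time: 44.15
ee_pos: [0.5737, -0.3071, 0.0266]
orientation: [[-0.971, -0.239, 0.001], [-0.239, 0.971, -0.0], [-0.0, -0.0, -1.0]]
contact_force: [0.1, -0.5, 0.2]
gripper_width: 0.0004
grip_force: 0.7
```

step_arm(
  deltas=[
    [[-0.0001, 0.0005, 0, 0], [-0.0001, 0.0005, 0, 0]],
  ],
)

```text
time: 44.35
ee_pos: [0.5737, -0.307, 0.0267]
orientation: [[-0.971, -0.239, 0.001], [-0.239, 0.971, -0.001], [-0.001, -0.001, -1.0]]
contact_force: [1.8, -4.7, -0.9]
gripper_width: 0.0002
grip_force: 2.6
```

step_arm(
  deltas=[
    [[-0.0001, 0.0005, 0, 0], [-0.0001, 0.0005, 0, 0]],
  ],
)

```text
time: 44.55
ee_pos: [0.5737, -0.3069, 0.0268]
orientation: [[-0.971, -0.239, 0.001], [-0.239, 0.971, -0.002], [-0.001, -0.002, -1.0]]
contact_force: [1.9, -7.5, -0.3]
gripper_width: 0.0008
grip_force: 3.8
```

Snug on the fence (force rises with no motion). Now the same gentle check on the end face towards the stop.

step_arm(
  deltas=[
    [[0.001, -0.004, 0, 0], [0.0024, -0.0097, 0, 0], [0.0024, -0.0097, 0.02, 0], [0.0024, -0.0097, 0.045, 0], [-0.04, -0.01, 0.045, 0], [-0.085, -0.01, 0.045, 0], [-0.126, -0.01, 0.045, 0], [-0.126, -0.01, 0.045, 0], [-0.126, -0.01, 0.02, 0], [-0.126, -0.01, 0.003, 0], [-0.126, -0.01, 0, 0], [-0.126, -0.01, 0, 0]],
  ],
)

```text
time: 45.75
ee_pos: [0.4475, -0.3158, 0.0262]
orientation: [[-0.971, -0.239, -0.001], [-0.239, 0.971, 0.001], [0.001, 0.001, -1.0]]
contact_force: [0.2, -0.5, 0.3]
gripper_width: 0.0001
grip_force: 0.0
```

step_arm(
  deltas=[
    [[0.001, 0.00025, 0, 0], [0.002, 0.0005, 0, 0], [0.003, 0.0007, 0, 0], [0.004, 0.001, 0, 0], [0.004, 0.001, 0, 0]],
  ],
)

```text
time: 46.25
ee_pos: [0.4515, -0.3149, 0.0267]
orientation: [[-0.971, -0.239, 0.0], [-0.239, 0.971, -0.0], [-0.0, -0.0, -1.0]]
contact_force: [-0.2, -0.8, 0.3]
gripper_width: 0.0002
grip_force: 0.0
```

step_arm(
  deltas=[
    [[0.0005, 0.0001, 0, 0], [0.001, 0.00025, 0, 0], [0.001, 0.00025, 0, 0]],
  ],
)

```text
time: 46.55
ee_pos: [0.4523, -0.3146, 0.0265]
orientation: [[-0.971, -0.239, 0.0], [-0.239, 0.971, 0.0], [-0.0, 0.0, -1.0]]
contact_force: [-0.4, -0.3, 0.8]
gripper_width: 0.0002
grip_force: 0.0
```

step_arm(
  deltas=[
    [[0.0005, 0.0001, 0, 0], [0.001, 0.00025, 0, 0], [0.001, 0.00025, 0, 0]],
  ],
)

```text
time: 46.85
ee_pos: [0.4533, -0.3144, 0.0265]
orientation: [[-0.971, -0.239, -0.0], [-0.239, 0.971, 0.0], [-0.0, 0.0, -1.0]]
contact_force: [0.6, -0.2, -0.2]
gripper_width: 0.0002
grip_force: 0.0
```

step_arm(
  deltas=[
    [[0.0005, 0.0001, 0, 0], [0.001, 0.00025, 0, 0], [0.001, 0.00025, 0, 0]],
  ],
)

```text
time: 47.15
ee_pos: [0.4543, -0.3141, 0.0265]
orientation: [[-0.971, -0.239, 0.0], [-0.239, 0.971, 0.0], [-0.0, 0.0, -1.0]]
contact_force: [0.6, -0.2, -1.3]
gripper_width: 0.0005
grip_force: 0.0
```

step_arm(
  deltas=[
    [[0.0005, 0.0001, 0, 0], [0.001, 0.00025, 0, 0], [0.001, 0.00025, 0, 0]],
  ],
)

```text
time: 47.45
ee_pos: [0.4553, -0.3139, 0.0265]
orientation: [[-0.971, -0.239, 0.0], [-0.239, 0.971, 0.0], [-0.0, 0.0, -1.0]]
contact_force: [-0.1, -0.4, -0.4]
gripper_width: 0.0008
grip_force: 0.0
```

step_arm(
  deltas=[
    [[0.0005, 0.0001, 0, 0], [0.001, 0.00025, 0, 0], [0.001, 0.00025, 0, 0]],
  ],
)

```text
time: 47.75
ee_pos: [0.456, -0.3136, 0.0264]
orientation: [[-0.971, -0.239, -0.001], [-0.239, 0.971, 0.0], [0.0, 0.0, -1.0]]
contact_force: [-2.6, -0.9, 0.2]
gripper_width: 0.0007
grip_force: 1.3
```

step_arm(
  deltas=[
    [[0.0005, 0.0001, 0, 0], [0.0005, 0.0001, 0, 0]],
  ],
)

```text
time: 47.95
ee_pos: [0.4561, -0.3135, 0.0264]
orientation: [[-0.971, -0.239, -0.001], [-0.239, 0.971, 0.0], [0.001, 0.001, -1.0]]
contact_force: [-6.0, -1.6, 1.7]
gripper_width: 0.0002
grip_force: 3.2
```

step_arm(
  deltas=[
    [[0.0005, 0.0001, 0, 0], [0.0005, 0.0001, 0, 0]],
  ],
)

```text
time: 48.15
ee_pos: [0.4562, -0.3134, 0.0264]
orientation: [[-0.971, -0.239, -0.002], [-0.239, 0.971, 0.001], [0.002, 0.001, -1.0]]
contact_force: [-8.3, -3.2, 2.6]
gripper_width: 0.0002
grip_force: 4.8
```

step_arm(
  deltas=[
    [[0.0005, 0.0001, 0, 0], [0.0005, 0.0001, 0, 0]],
  ],
)

```text
time: 48.35
ee_pos: [0.4562, -0.3134, 0.0264]
orientation: [[-0.971, -0.24, -0.003], [-0.24, 0.971, 0.001], [0.002, 0.002, -1.0]]
contact_force: [-12.4, -5.5, 4.7]
gripper_width: 0.0007
grip_force: 6.4
```

step_arm(
  deltas=[
    [[0.0005, 0.0001, 0, 0], [0.0005, 0.0001, 0, 0]],
  ],
)

```text
time: 48.55
ee_pos: [0.4563, -0.3133, 0.0264]
orientation: [[-0.971, -0.24, -0.004], [-0.24, 0.971, 0.001], [0.003, 0.002, -1.0]]
contact_force: [-14.2, -6.8, 4.9]
gripper_width: -0.0001
grip_force: 8.0
```

Tight on the stop too. I back off, retreat up and hand in.

step_arm(
  deltas=[
    [[-0.002, -0.0005, 0, 0], [-0.005, -0.0012, 0, 0], [-0.012, -0.003, 0, 0], [-0.02, -0.005, 0, 0], [-0.02, -0.005, 0.03, 0], [-0.02, -0.005, 0.07, 0], [-0.02, -0.005, 0.12, 0], [-0.02, -0.005, 0.12, 0], [-0.02, -0.005, 0.12, 0], [-0.02, -0.005, 0.12, 0]],
  ],
)

```text
time: 49.55
ee_pos: [0.4376, -0.3179, 0.1454]
orientation: [[-0.971, -0.239, -0.001], [-0.239, 0.971, 0.001], [0.001, 0.001, -1.0]]
contact_force: [0.7, 0.8, -0.4]
gripper_width: 0.0007
grip_force: 0.0
```

```bash
python3 - <<'E'
from h import *
im2,m2=grab('top','t12.png')
y=.242;ex=np.array([np.cos(y),np.sin(y)]);ey=np.array([-ex[1],ex[0]]);c=np.array([.4872,-.3078])+.0535*ex
for a in(-.02,0,.03,.06): print(a,[int(cv2.getRectSubPix(im2,(1,1),tuple(map(float,proj(m2,[*(c+a*ex+o*ey),.032])))).sum()/3) for o in np.arange(-.024,.0245,.002)])
print(state()['contact_force'],state()['ee_pos'],manip.close_job())
E
```

```text
-0.02 [176, 176, 176, 164, 138, 104, 73, 64, 63, 65, 66, 67, 67, 67, 69, 70, 70, 69, 70, 82, 112, 153, 181, 190, 192]
0 [177, 177, 176, 173, 153, 118, 83, 67, 64, 65, 68, 68, 69, 70, 72, 75, 74, 73, 73, 77, 99, 133, 171, 186, 190]
0.03 [178, 178, 175, 168, 150, 116, 87, 71, 68, 69, 70, 71, 75, 76, 76, 75, 73, 75, 86, 105, 124, 128, 128, 126, 126]
0.06 [180, 179, 177, 167, 147, 115, 90, 78, 75, 76, 77, 78, 78, 78, 76, 74, 74, 76, 85, 100, 116, 123, 124, 122, 121]
the job is handed in; nothing more can be done
[-0.23786259  0.14335285  0.08904672] [ 0.43760117 -0.31781645  0.1451555 ] None
```

The blank is lying flat in the routing cradle, snug against the fence and tight to the end stop, released with the arm clear; I handed the job in at about 49.6 s of the 72 s, and no verdict came back.

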